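Hold the gumball dispenser's bayonet lid at half twist

TASK

Lift the gumball dispenser's lid up and off the hook it hangs on, and fit it upright into the collar on top of the dispenser, its two lugs down through the two gaps by the black marks until the flange sits flush. Then twist it clockwise to the half-way green mark, which holds the gate inside half open against its spring so that I can free the jammed gumballs, but do not go on towards the red mark where it clicks locked. Finish still gripping the lid and holding it steady at the green mark, and leave the other things on the table undisturbed.

Things in the scene. Friction and masses are not known exactly. Their poses are not given: they have to be found in the camera images.
- lid_grip (a point): Grip point on the loose lid (about 150 g), on its axis, 20 mm below the top of its orange upright paddle. Frame: z up the lid's axis, y along the paddle's width and both lugs, x across its thickness. Paddle 12 mm thick (x), 44 mm wide (y), solid from 20 mm above to 34 mm below this point. The lid looks and works the same after a half turn about z.
- lid_window (a point): Top middle of the lid's hanging window, 34 mm below lid_grip, same axes. The window goes through the paddle along x, 28 mm wide (y), 36 mm high, down to the flange's top, a leg 8 mm wide on either side; a notch 11 mm wide, 4 mm deep in its top edge locates the rod. At the start the lid hangs near upright (up to 3 degrees off) by this notch, the hook's rod passing through along x.
- lid_flange (a point): Centre of the underside of the lid's teal flange (70 mm across, 5 mm thick, white pointers at +y and -y), 75 mm below lid_grip, same axes. Below it: a plug 42 mm across, 26 mm long, nose tapered to 28 mm over the last 9 mm, with two lugs (10 mm wide, 7 mm thick, 8 to 15 mm below the flange) out along +y and -y to 32 mm from the axis.
- hook_seat (a point): Point on top of the hook's rod where the lid hangs, 154 mm above the table. The steel rod, 8 mm thick, runs level along this frame's x; z is up. Fixed stand: wooden foot 124 mm across, post 8 mm thick at 65 mm towards +x, no higher than the rod. To free the lid raise it over 14 mm but under 28 mm (19 is best), then move it 80 mm or more towards -x.
- hook_tip (a point): Centre of the rod's free upturned end, 45 mm from hook_seat towards its -x; the end stands 9 mm higher than the level rod. Same axes as hook_seat.
- neck (a point): Centre of the top face of the fixed dispenser's cream collar (92 mm across, grey inner lip), 160 mm above the table; z up. Its opening, 33 mm deep, has radius 24 mm, with two lug gaps at +y and -y, 16 mm wide, out to 35 mm from the axis. Insert with the lid's y along this y, either way round. Fully home, the flange's underside rests on this face, lid_grip 75 mm above.
- green_mark (a point): Green mark on the collar's top face, half twist: 45 degrees clockwise, seen from above, from the black mark. All marks lie 41 mm from the axis and are repeated on the opposite side: black (insert, beside the gaps at neck +y and -y), green, and red (locked, 90 degrees clockwise from black). The spring lock click starts at about 73 degrees.
- gate (a joint): Turn (rad) of the sprung gate ring in the collar: 0 at rest, grows as the lid is twisted clockwise from above. The lugs meet it after about 0.1 rad of free twist, so it reads the lid's twist less about 0.1: 0.685 with the pointer at the green mark. The click begins at about 1.18, the stop is 1.47. A spring (0.15 N m per rad) turns it and the lid back, well off the green mark, if let go.
- bowl: Bystander, leave alone: steel bowl (r 60, 50 high) with a blue ball of 44 in it, at the back middle. Sizes in mm; origin at its underside.
- block_puzzle: Bystander, leave alone: wooden block puzzle, about 52 cube, left side. Sizes in mm; origin at its underside.
- clacker: Bystander, leave alone: orange and white noisemaker clacker lying flat, about 175 long, 15 high, right side. Sizes in mm; origin at its underside.
- coasters: Bystander, leave alone: stack of cork coasters, 94 across, 30 high, front left. Sizes in mm; origin at its underside.
- gum_jar: Bystander, leave alone: amber jar, 72 across, 100 high, back left. Sizes in mm; origin at its underside.
- dice_cup: Bystander, leave alone: wooden cup, 74 across, 85 high, back right. Sizes in mm; origin at its underside.
There are look-alikes about, which are no part of the job. Leave any pink look-alike of the part that bears lid_grip alone.

How it is judged:
By the outcome, as a careful person would: the job done as asked, in the order asked, and still so for the second after the job is handed in, while the arm keeps its last pose, push and grip.
It also fails if it takes over 43 s, if anything falls off the work surface, if the arm or the gripper's body presses on something with over 40 N, if the wrist force passes 120 N, or if a joint passes its speed limit or range.

ROBOT

A 6-joint arm with a two-finger parallel gripper is mounted at the origin on the work surface. World frame = base frame: x ahead of the robot, y to its left, z up, the work surface at z = 0. Lengths are in m, angles in degrees, forces in N, time in s.
With the tool pointing down it reaches from about 0.225 to 0.725 m from the base axis. Payload 3.1 kg.
Tool frame: the origin (TCP) lies on the centre line of the jaws, within the pads' length; the fingertips stand 17 mm ahead of it and the grasp point (between the pads) lies 2 mm behind it; z points along the fingers, y is the direction in which the jaws open and shut (so a half turn about z gives the same grasp; the last joint's range is limited). The gripper opens to 85 mm and grips with 20 to 120 N. Pads are 22 mm wide; open, the fingers measure 114 mm over their backs; the gripper's body (76 mm by 85 mm) begins 54 mm behind the grasp point. The pads swing forward as they close: fully open they stand 13 mm farther back than shut.
Start: joints at [-78.713, 2.75, 5.684, 92.934, 0, 82.678], TCP at [0.168, -0.498, 0.248] pointing down, gripper open.
Joint ranges: [-166.93, 166.93], [-56.73, 111.36], [-69.38, 81.34], [-121.58, 131.49], [-85.45, 84.26], [-180, 180]. Speed limits (degrees/s): [159.86, 159.86, 180, 180, 180, 180].

INTERFACE

Orientations are given as a 3x3 rotation matrix whose columns are the frame's x, y, z axes.
In Python, from workcell import telemetry, get_image, ticket, finder gives the robot as it stands.
- The arm moves only by the tool apply_moves, never from a script. Its argument "motion" is one flat list of numbers, 5 for each row, row after row: the shift along the tool's x, y, z in mm, then the turn about the tool's z in rad, then the closure in counts, from 0 (fully open) to 255 (shut). In form: [x, y, z, turn, claw, x, y, z, turn, claw, ...]. A call has 1 to 5 rows; each row is the pose to reach, as a shift and turn from the pose commanded when the call began, along the tool's axes at that moment; what a row does not reach only later rows make up. A row lasts 1/12 s, in which the tool goes at most 41.7 mm and 7.16 degrees, less where a joint would pass 70% of its speed; a pose out of reach is approached as far as the arm can. A call with a gripper value outside its range is refused whole. The fingers move at their own pace and stop on an object; "force" is the grip in N (left out, the last holds). Time passes only in rows, so rows that repeat a pose let the fingers close. It gives the time, the measured TCP pose, the force and the opening at its end, in the units of the state.
- telemetry.state(): the state, without advancing time (a new reading comes with each control period).
- get_image(name): name is "scene" or "side" or "wrist"; returns a dict with "img" (384x512x3 uint8, red, green, blue), "vertical_fov" (degrees; the focal length in pixels is half the picture's height over the tangent of half this angle, whatever the lens; pixels are square), "cx", "cy" (the principal point, pixels), "k1" (the pictures are not rectified: a ray, as slopes to the right and down, at radius r is drawn at 1 + k1 r^2 times it, then the intrinsics apply), "rvec" (rotation vector, rad) and "tvec" (3), from world to camera coordinates, as OpenCV has them. Camera axes: x right, y down, z forward; pixel columns grow to the right and rows downward; lengths in m; the calibration is good to about 2 mm. A picture is of the moment at which its call begins. There is no depth.
- ticket.job_done(): hands the job in, once; it reports no verdict.
Trained networks look in a picture, given as the dict that the camera call returned (one of the last four; its "shot" number tells which), for a name from the list of things; names that differ only in an ending like _2 or _b are one class to them, and where a whole thing is asked for, a point or a joint stands for the part that bears it (a point fixed in the world has none). Each returns a list of dicts, best first, with "conf" (0 to 1); they miss things now and then, are a little off and sometimes report something else, mostly with a low value. They report only what shows in the picture. A call takes as long as a camera call. They do not tell look-alikes from the thing itself.
- finder.search_frame(picture, thing): "position" ([x, y, z] in m, in the coordinates of the camera as it stood for that picture, good to about 4 mm: the middle of the surface that is visible of it).
The state is a dict: "t": time; "joint_pos": joint angles; "joint_velocities": joint speeds; "joint_torque": joint torques, N m; "position": TCP position; "ee_rot": TCP orientation; "ft_force": force on the tool from outside, world axes, zero at the start; "wrist_torque": the same for the moment, N m; "opening": finger opening in m.
Only numpy, scipy, OpenCV 4.12 (cv2) and the standard library are available. Lean on these libraries where they do the work, as an engineer would, in place of code of your own. Each camera call takes 0.05 s, during which the arm holds its last target.

## Working session

There is one attempt and no reset: what is moved stays moved. The work goes in short steps, Python scripts to look and compute and a tool call to move; the robot and the scene stay as the last step left them, time stands still between calls to the robot, and variables do not carry over. Pictures are saved under pics/ and viewed, and the job is handed in when it is done.

Besides the shell and the picture viewer there is one more tool, called after ">>>" by a JSON object that holds its "op" and its "data", one argument or row to a line. apply_moves: Moves the arm, as the interface text tells. Its arguments: {"type":"object","properties":{"motion":{"type":"array"},"force":{"type":"number"}},"required":["motion"]}

```bash
mkdir -p pics; ls
cat > h.py <<'E'
import numpy as np, cv2
from workcell import telemetry, get_image, ticket, finder
def cam(p):
    R,_=cv2.Rodrigues(np.array(p["rvec"],float)); t=np.array(p["tvec"],float).ravel()
    f=p["img"].shape[0]/2/np.tan(np.radians(p["vertical_fov"])/2)
    return R,t,f
def w2p(p,X):
    R,t,f=cam(p); c=(R@np.atleast_2d(X).T).T+t
    s=c[:,:2]/c[:,2:]; r2=(s**2).sum(1,keepdims=True)
    s=s*(1+p["k1"]*r2); return s*f+[p["cx"],p["cy"]]
def ray(p,uv):
    R,t,f=cam(p); d=(np.array(uv,float)-[p["cx"],p["cy"]])/f; s=d.copy()
    for _ in range(20): s=d/(1+p["k1"]*(s@s))
    return -R.T@t, R.T@np.array([s[0],s[1],1.])
def onz(p,uv,z):
    o,d=ray(p,uv); return o+d*(z-o[2])/d[2]
def tri(obs):
    A=np.zeros((3,3));b=np.zeros(3)
    for p,uv in obs:
        o,d=ray(p,uv); d/=np.linalg.norm(d); M=np.eye(3)-np.outer(d,d); A+=M;b+=M@o
    return np.linalg.solve(A,b)
def find(p,n):
    R,t,f=cam(p); out=[]
    for r in finder.search_frame(p,n):
        out.append((round(r["conf"],2),(R.T@(np.array(r["position"])-t)).round(4)))
    return out
def save(p,name,box=None,s=1):
    im=p["img"][:,:,::-1]
    if box: im=im[box[1]:box[3],box[0]:box[2]]
    cv2.imwrite("pics/"+name,cv2.resize(im,None,fx=s,fy=s,interpolation=cv2.INTER_CUBIC))
E
python3 - <<'E'
from h import *
import pickle
P={}
for n in ["scene","side","wrist"]:
    p=get_image(n);P[n]=p;save(p,n+"0.png",None,1.5)
    print(n,p["vertical_fov"],p["cx"],p["cy"],p["k1"],"C",ray(p,(256,192))[0].round(3))
    for th in ["lid_grip","lid_window","lid_flange","hook_seat","hook_tip","neck","green_mark"]:
        print(n,th,[(c,x.tolist(),w2p(p,x)[0].round().tolist()) for c,x in find(p,th)])
pickle.dump(P,open("p0.pkl","wb"))
s=telemetry.state();print({k:np.round(v,4).tolist() for k,v in s.items()})
E
```

```text
pics
scene 53.8367157277838 251.30731803021132 187.83550861696637 -0.07540423574304943 C [1.272 0.543 0.975]
scene lid_grip [(0.97, [0.4996, -0.1739, 0.1444], [211.0, 167.0]), (0.82, [0.5679, -0.0267, 0.0439], [234.0, 216.0]), (0.66, [0.4279, -0.2997, 0.0494], [200.0, 165.0]), (0.61, [0.4662, -0.0193, 0.0385], [253.0, 201.0])]
scene lid_window [(0.8, [0.4667, -0.02, 0.0399], [252.0, 201.0]), (0.69, [0.5555, 0.1691, 0.1161], [286.0, 223.0]), (0.64, [0.5707, -0.0297, 0.0384], [233.0, 217.0]), (0.6, [0.4284, -0.3057, 0.0517], [199.0, 164.0]), (0.58, [0.5044, -0.1696, 0.1472], [211.0, 168.0]), (0.58, [0.7145, -0.3118, 0.0606], [143.0, 203.0])]
scene lid_flange [(0.83, [0.5042, -0.1728, 0.1459], [211.0, 168.0]), (0.7, [0.464, -0.0214, 0.0411], [252.0, 200.0]), (0.65, [0.5701, -0.0308, 0.0406], [232.0, 216.0]), (0.5, [0.4288, -0.3023, 0.052], [199.0, 165.0]), (0.37, [0.5562, 0.4276, 0.037], [358.0, 278.0])]
scene hook_seat [(0.32, [0.7553, 0.3392, 0.0804], [301.0, 304.0])]
scene hook_tip [(0.71, [0.5332, -0.1616, 0.0154], [210.0, 200.0])]
scene neck [(0.59, [0.5589, 0.1715, 0.1158], [286.0
[... 1276 characters left out ...]
.115], [243.0, 235.0])]
wrist 59.54769181515965 257.50405354146005 193.6675412164862 -0.07662972016600546 C [ 0.234 -0.475  0.375]
wrist lid_grip []
wrist lid_window []
wrist lid_flange []
wrist hook_seat []
wrist hook_tip []
wrist neck []
wrist green_mark []
{'t': 1.2, 'joint_pos': [-78.7126, 2.7493, 5.6841, 92.9328, -0.0008, 82.6782], 'joint_velocities': [0.0196, -0.0263, 0.0116, -0.0821, -0.0463, -0.0099], 'joint_torque': [-0.0002, -33.8652, 32.0159, 0.0014, -0.0003, -0.0], 'position': [0.1675, -0.4976, 0.2483], 'ee_rot': [[0.9477, 0.3191, -0.0], [0.3191, -0.9477, -0.0], [-0.0, 0.0, -1.0]], 'ft_force': [-0.4106, 0.5563, 0.23], 'wrist_torque': [-0.0303, 0.0016, -0.0273], 'opening': 0.0853}
```

View pics/scene0.png

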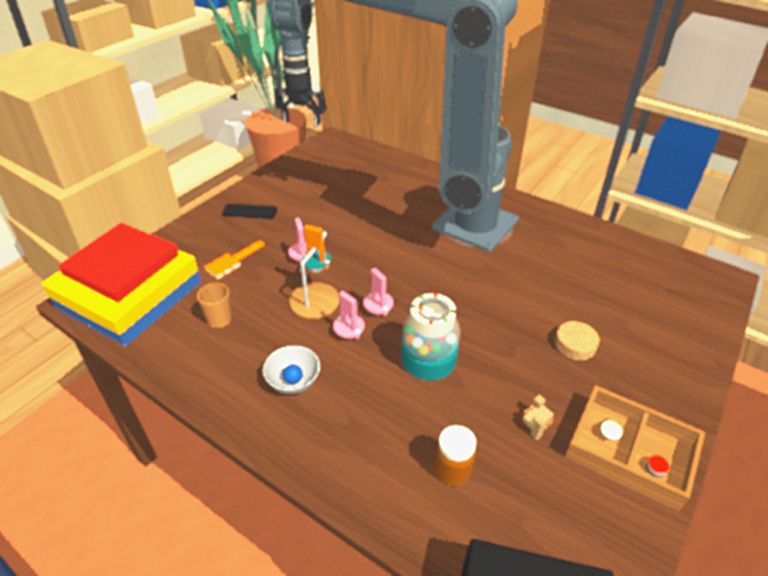

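View pics/side0.png

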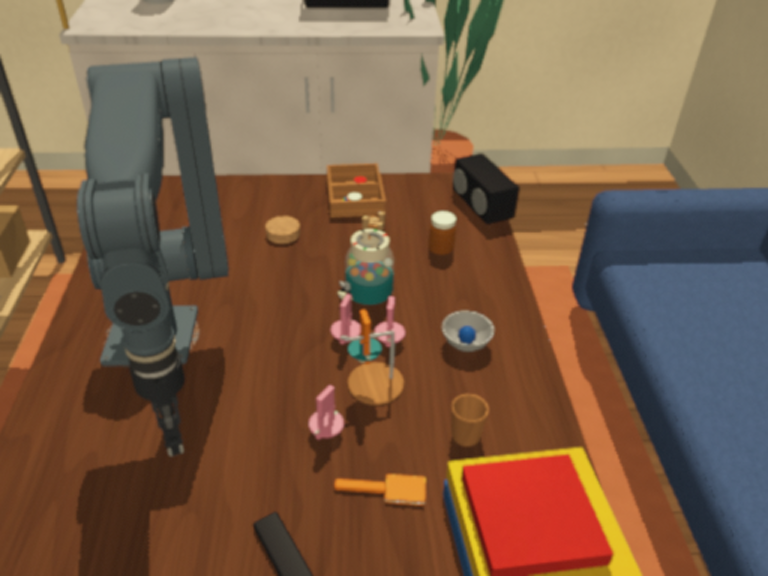

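View pics/wrist0.png

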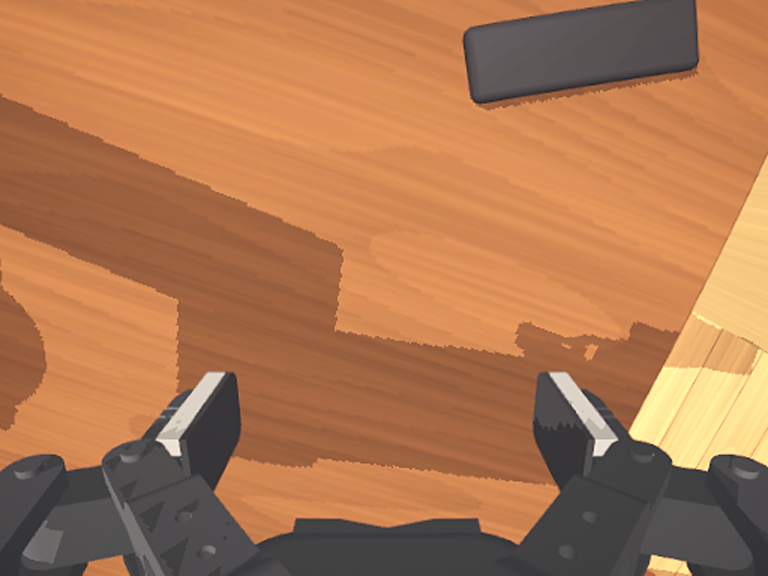

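Run:
```python
from h import *
import pickle
P=pickle.load(open("p0.pkl","rb"))
save(P["scene"],"sc_crop.png",(150,110,310,260),4)
save(P["side"],"si_crop.png",(190,150,330,300),4)
```

```text
(no output)
```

View pics/sc_crop.png

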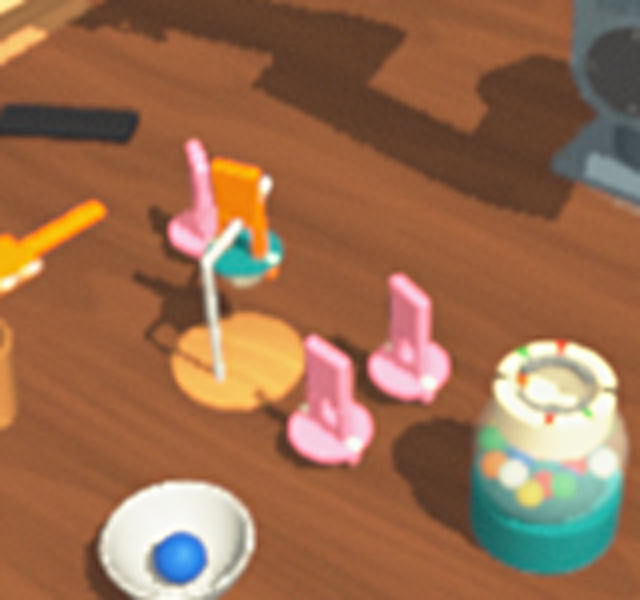

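View pics/si_crop.png

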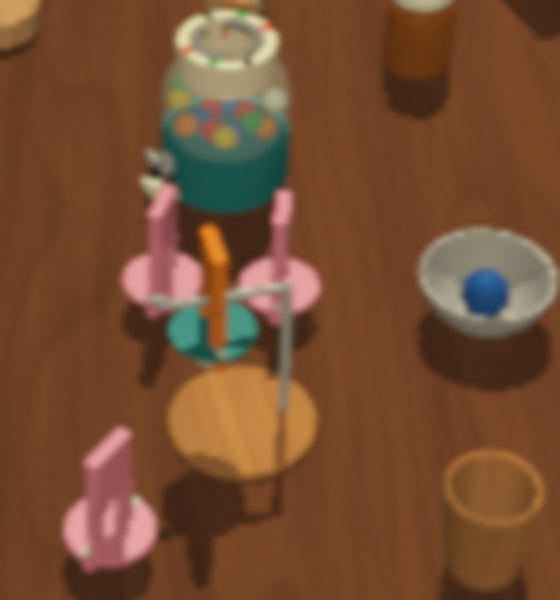

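Run:
```python
from h import *
import pickle
P=pickle.load(open("p0.pkl","rb"))
save(P["scene"],"neck_sc.png",(262,185,318,227),14)
save(P["side"],"neck_si.png",(226,146,268,177),18)
save(P["scene"],"lid_sc.png",(190,135,246,215),8)
save(P["side"],"lid_si.png",(210,190,280,280),8)
```

```text
(no output)
```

View pics/neck_sc.png

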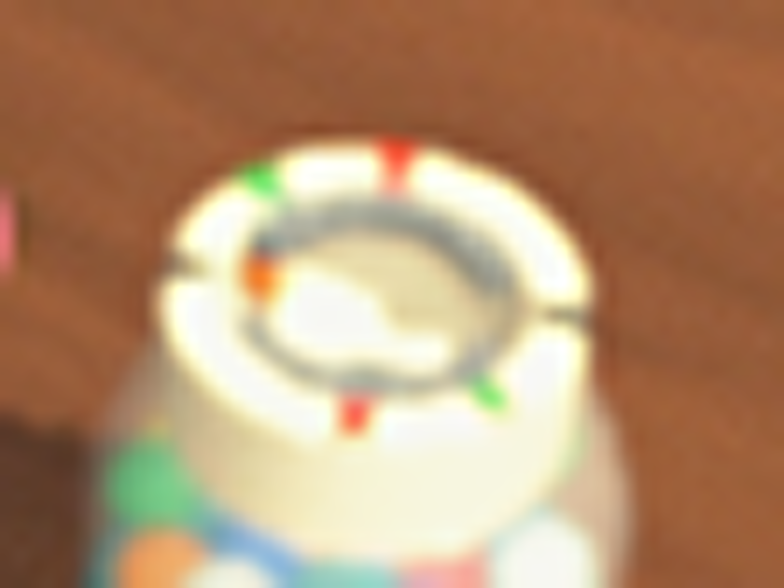

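View pics/neck_si.png

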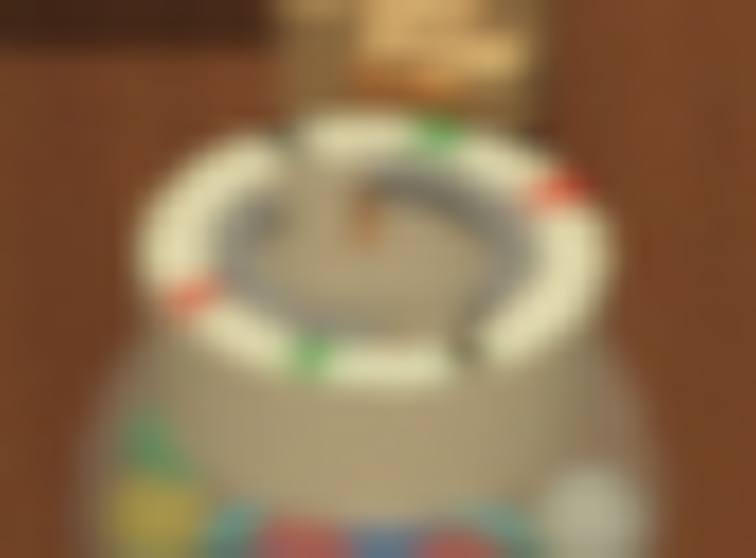

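View pics/lid_sc.png

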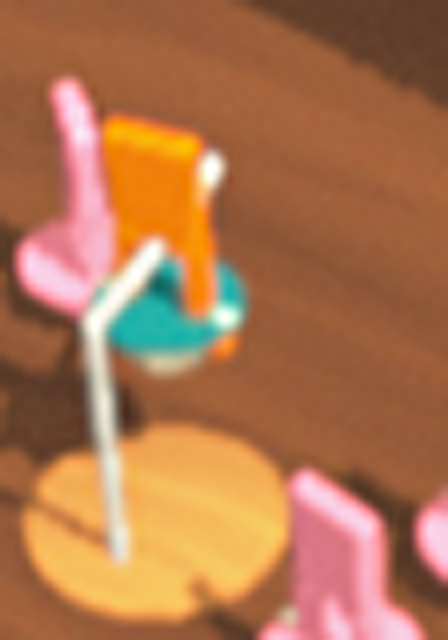

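View pics/lid_si.png

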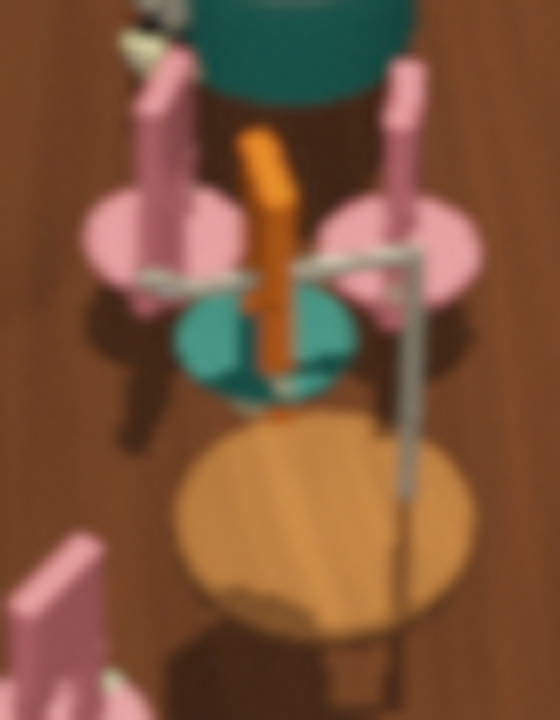

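Run:
```python
from h import *
import pickle
P=pickle.load(open("p0.pkl","rb"))
sc,si=P["scene"],P["side"]
S=lambda x,y:(262+(x+.5)/14-.5,185+(y+.5)/14-.5)
D=lambda x,y:(226+(x+.5)/18-.5,146+(y+.5)/18-.5)
A={"black":[(183,265),(565,315)],"green":[(262,180),(488,395)],"red":[(397,160),(354,415)]}
B={"black":[(465,348),(288,140)],"green":[(308,357),(437,134)],"red":[(190,295),(558,188)]}
for nm,p,M,F in(("sc",sc,A,S),("si",si,B,D)):
  for k,v in M.items():
    a,b=[onz(p,F(*q),.16)for q in v]; d=a-b
    print(nm,k,((a+b)/2).round(4),"len",np.linalg.norm(d).round(4),"ang",np.degrees(np.arctan2(d[1],d[0])).round(1)%180)
l=lambda x,y:(190+(x+.5)/8-.5,135+(y+.5)/8-.5)
m=lambda x,y:(210+(x+.5)/8-.5,190+(y+.5)/8-.5)
# lid top corners z~.204
print("lid sc top L/R",onz(sc,l(108,130),.206).round(4),onz(sc,l(195,150),.206).round(4))
print("lid si top far/near",onz(si,m(258,140),.206).round(4),onz(si,m(281,195),.206).round(4))
print("tri lid top centre",tri([(sc,l(152,137)),(si,m(270,168))]).round(4))
print("post top tri",tri([(sc,l(93,322)),(si,m(413,258))]).round(4),onz(si,m(413,256),.152).round(4),"tip",onz(si,m(148,280),.159).round(4), onz(sc,l(212,165),.159).round(4))
print("rodtip tri",tri([(sc,l(212,165)),(si,m(148,280))]).round(4))
print("post bottom",onz(sc,l(118,555),.015),onz(si,m(405,495),.015))
```

```text
sc black [0.5232 0.1548 0.16  ] len 0.0847 ang 114.3
sc green [0.522  0.1539 0.16  ] len 0.0815 ang 68.6
sc red [0.5213 0.1544 0.16  ] len 0.082 ang 24.30000000000001
si black [0.5243 0.1581 0.16  ] len 0.0809 ang 114.0
si green [0.5239 0.1577 0.16  ] len 0.0831 ang 69.0
si red [0.5244 0.1586 0.16  ] len 0.0847 ang 24.900000000000006
lid sc top L/R [ 0.5036 -0.2016  0.206 ] [ 0.4933 -0.1616  0.206 ]
lid si top far/near [ 0.4951 -0.1623  0.206 ] [ 0.5027 -0.1944  0.206 ]
tri lid top centre [ 0.4989 -0.1809  0.208 ]
post top tri [ 0.5567 -0.1705  0.1496] [ 0.5564 -0.1719  0.152 ] tip [ 0.4516 -0.1899  0.159 ] [ 0.4501 -0.1911  0.159 ]
rodtip tri [ 0.4513 -0.1904  0.1598]
post bottom [ 0.56039786 -0.1680901   0.015     ] [ 0.55766522 -0.17051254  0.015     ]
```

```bash
cat >> h.py <<'E'
def go(pos,yaw,s=None):
    """shift mm in tool axes and turn rad to put TCP at pos with tool x yaw deg"""
    s=s or telemetry.state(); R=np.array(s["ee_rot"]); d=R.T@(np.array(pos)-np.array(s["position"]))*1000
    y=np.degrees(np.arctan2(R[1,0],R[0,0])); t=-((yaw-y+180)%360-180)
    print("t",round(s["t"],2),"pos",np.round(s["position"],4),"yaw",round(y,2),"j",np.round(s["joint_pos"],1),"open",round(s["opening"],4),"F",np.round(s["ft_force"],1))
    print("shift",d.round(1),"turn",np.radians(t).round(4),"Rz",R[:,2].round(4))
E
python3 - <<'E'
from h import *
import pickle
P=pickle.load(open("p0.pkl","rb"))
w=P["wrist"]; s=telemetry.state();R=np.array(s["ee_rot"]);Rc,t,f=cam(w)
print("cam axes in tool",(R.T@Rc.T).round(3),"origin",(R.T@(-Rc.T@t-s["position"])).round(4),f)
go([.485,-.225,.29],102)
E
```

```text
cam axes in tool [[ 0.001 -0.961 -0.277]
 [ 1.     0.001  0.   ]
 [ 0.    -0.277  0.961]] origin [ 0.0703 -0.0003 -0.1264] 335.6060367940187
t 1.2 pos [ 0.1675 -0.4976  0.2483] yaw 18.61 j [-78.7   2.7   5.7  92.9  -0.   82.7] open 0.0853 F [-0.4  0.6  0.2]
shift [ 387.9 -157.   -41.7] turn -1.4554 Rz [-0. -0. -1.]
```

Run:
```python
from h import *
go([.497,-.184,.295],103)
```

```text
t 1.2 pos [ 0.1675 -0.4976  0.2483] yaw 18.61 j [-78.7   2.7   5.7  92.9  -0.   82.7] open 0.0853 F [-0.4  0.6  0.2]
shift [ 412.3 -192.   -46.7] turn -1.4729 Rz [-0. -0. -1.]
```

>>> {"op": "apply_moves", "data": {
  "motion": [30,-14,-47,-0.12,0,66,-31,-47,-0.24,0,103,-48,-47,-0.36,0,140,-65,-47,-0.48,0,177,-82,-47,-0.6,0]
}}

```text
t: 1.62
position: [0.3059, -0.3664, 0.2961]
ee_rot: [[0.598, 0.801, 0.001], [0.801, -0.598, -0.002], [-0.001, 0.002, -1.0]]
ft_force: [1.4, -0.4, -0.4]
opening: 0.085
```

Run:
```python
from h import *
go([.497,-.184,.295],103)
```

```text
t 1.62 pos [ 0.3059 -0.3664  0.2961] yaw 53.26 j [-58.2  -3.4   5.   98.3   0.   68.5] open 0.085 F [ 1.4 -0.4 -0.4]
shift [260.5  44.    1.1] turn -0.8681 Rz [ 0.0012 -0.0016 -1.    ]
```

>>> {"op": "apply_moves", "data": {
  "motion": [37,6,1,-0.12,0,74,12,1,-0.24,0,111,19,1,-0.36,0,149,25,1,-0.48,0,186,31,1,-0.6,0]
}}

```text
t: 2.03
position: [0.4427, -0.2359, 0.2945]
ee_rot: [[0.04, 0.999, 0.001], [0.999, -0.04, -0.0], [-0.0, 0.001, -1.0]]
ft_force: [0.5, -0.8, 0.6]
opening: 0.0856
```

Run:
```python
from h import *
go([.497,-.184,.295],103)
```

```text
t 2.03 pos [ 0.4427 -0.2359  0.2945] yaw 87.71 j [-35.7   0.2   8.4  98.1  -0.   56.6] open 0.0856 F [ 0.5 -0.8  0.6]
shift [54.  52.1 -0.5] turn -0.2668 Rz [ 6.e-04 -4.e-04 -1.e+00]
```

>>> {"op": "apply_moves", "data": {
  "motion": [25,24,0,-0.12,0,50,48,0,-0.24,0,54,52,0,-0.267,0,54,52,0,-0.267,0,54,52,0,-0.267,0]
}}

```text
t: 2.45
position: [0.4958, -0.186, 0.2942]
ee_rot: [[-0.219, 0.976, -0.001], [0.976, 0.219, -0.0], [-0.0, -0.001, -1.0]]
ft_force: [-1.4, 0.2, -0.1]
opening: 0.085
```

Run:
```python
from h import *
import pickle
go([.497,-.184,.295],103)
p=get_image("wrist"); save(p,"w1.png",None,1.5); pickle.dump(p,open("w1.pkl","wb"))
for th in ["lid_grip","hook_tip"]:
    print(th,[(c,x.tolist(),w2p(p,x)[0].round().tolist()) for c,x in find(p,th)])
print("pred seat,tip,lidtop",w2p(p,[[.495,-.182,.154],[.451,-.19,.163],[.498,-.181,.208]]).round(1))
```

```text
t 2.45 pos [ 0.4958 -0.186   0.2942] yaw 102.64 j [-27.8   4.5  12.7  98.3  -0.   49.6] open 0.085 F [-1.4  0.2 -0.1]
shift [ 1.6  1.6 -0.8] turn -0.0063 Rz [-9.e-04 -4.e-04 -1.e+00]
lid_grip [(0.98, [0.4654, -0.0402, 0.0322], [260.0, 23.0]), (0.93, [0.499, -0.1713, 0.1205], [265.0, 162.0]), (0.84, [0.5593, -0.0367, 0.0304], [345.0, 41.0]), (0.76, [0.4267, -0.2936, 0.0316], [185.0, 231.0])]
hook_tip [(0.89, [0.5308, -0.1549, 0.0098], [292.0, 138.0])]
pred seat,tip,lidtop [[258.  181.6]
 [201.6 182.1]
 [262.7 200.8]]
```

View pics/w1.png

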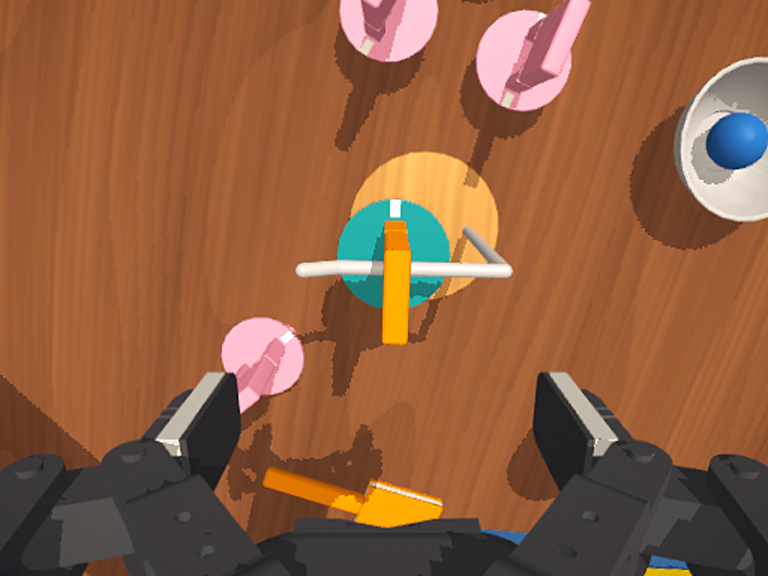

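Run:
```python
from h import *
import pickle
p=pickle.load(open("w1.pkl","rb"))
save(p,"w1c.png",(190,125,350,240),5)
h=cv2.cvtColor(p["img"],cv2.COLOR_RGB2HSV)
m=((h[...,0]>8)&(h[...,0]<22)&(h[...,1]>225)&(h[...,2]>210)).astype(np.uint8); m[:140]=0; m[235:]=0;m[:,:230]=0;m[:,300:]=0
c=max(cv2.findContours(m,0,1)[0],key=cv2.contourArea); r=cv2.minAreaRect(c); print(r,cv2.boundingRect(c),cv2.boxPoints(r).round(1))
for z in(.204,.208):
  X=np.array([onz(p,q,z) for q in cv2.boxPoints(r)]); print(X.round(4),X.mean(0).round(4))
```

```text
((264.0023498535156, 188.43112182617188), (17.40345001220703, 81.1586685180664), 1.9749339818954468) (255, 148, 19, 82) [[253.9 228.7]
 [256.7 147.6]
 [274.1 148.2]
 [271.3 229.3]]
[[ 0.4969 -0.2032  0.204 ]
 [ 0.4865 -0.1479  0.204 ]
 [ 0.4976 -0.1458  0.204 ]
 [ 0.5088 -0.201   0.204 ]] [ 0.4974 -0.1745  0.204 ]
[[ 0.4966 -0.2017  0.208 ]
 [ 0.4864 -0.1473  0.208 ]
 [ 0.4972 -0.1453  0.208 ]
 [ 0.5082 -0.1995  0.208 ]] [ 0.4971 -0.1734  0.208 ]
```

View pics/w1c.png

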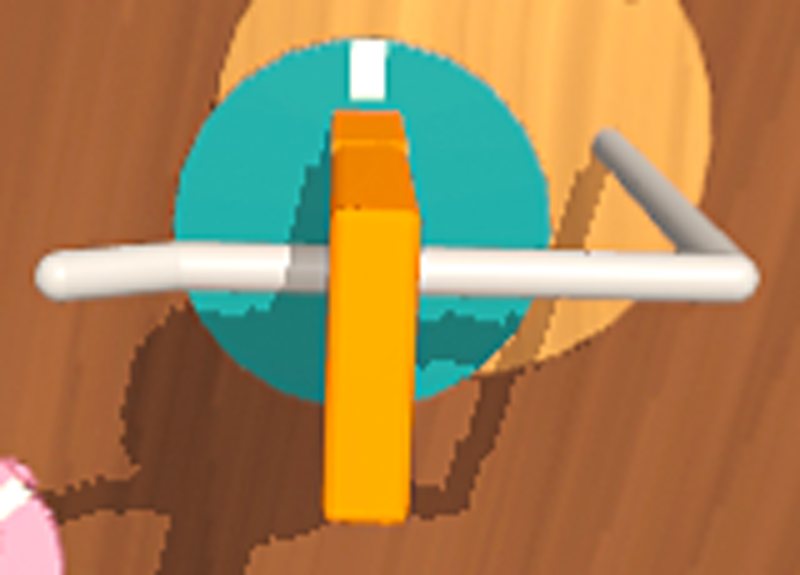

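Run:
```python
from h import *
import pickle
p=pickle.load(open("w1.pkl","rb"))
c=lambda x,y:(190+(x+.5)/5-.5,125+(y+.5)/5-.5)
for z in(.204,.208):
  X=np.array([onz(p,c(*q),z) for q in[(332,205),(420,208),(410,523),(324,520)]])
  d=(X[0]+X[1]-X[2]-X[3])/2; print(z,X.mean(0).round(4),"width",np.linalg.norm(d).round(4),"thick",np.linalg.norm(X[1]-X[0]).round(4),np.linalg.norm(X[2]-X[3]).round(4),"yaw y",np.degrees(np.arctan2(d[1],d[0])).round(2))
f=np.array([onz(p,c(*q),.118) for q in[(368,40),(175,213),(550,213),(368,400)]]);print("flange",f.round(4),"fl ctr",((f[1]+f[2])/2).round(4))
a,b=onz(p,c(185,267),.150),onz(p,c(750,276),.150); d=b-a;print("rod",a.round(4),b.round(4),np.degrees(np.arctan2(d[1],d[0])).round(2))
# rod tip end
print("tip",onz(p,c(52,276),.157).round(4))
```

```text
0.204 [ 0.4987 -0.1803  0.204 ] width 0.0444 thick 0.0116 0.0119 yaw y 101.4
0.208 [ 0.4984 -0.1791  0.208 ] width 0.0436 thick 0.0113 0.0117 yaw y 101.4
flange [[ 0.4916 -0.1458  0.118 ]
 [ 0.4641 -0.1842  0.118 ]
 [ 0.5313 -0.1691  0.118 ]
 [ 0.5067 -0.2116  0.118 ]] fl ctr [ 0.4977 -0.1767  0.118 ]
rod [ 0.4692 -0.1857  0.15  ] [ 0.5612 -0.1665  0.15  ] 11.78
tip [ 0.4487 -0.1901  0.157 ]
```

Run:
```python
from h import *
go([.4986,-.180,.183],101.4)
```

```text
t 2.6 pos [ 0.4952 -0.1871  0.2945] yaw 102.51 j [-27.9   4.4  12.7  98.3  -0.   49.6] open 0.0855 F [ 0.3  0.8 -0.9]
shift [  6.2   4.9 111.5] turn 0.0193 Rz [-2.e-04 -5.e-04 -1.e+00]
```

>>> {"op": "apply_moves", "data": {
  "motion": [6,5,20,0.019,60,6,5,45,0.019,90,6,5,65,0.019,100,6,5,80,0.019,100,6,5,80,0.019,100],
  "force": 60
}}

```text
t: 3.02
position: [0.4968, -0.1792, 0.2103]
ee_rot: [[-0.198, 0.98, -0.007], [0.98, 0.198, 0.003], [0.004, -0.006, -1.0]]
ft_force: [-0.3, -0.5, -1.0]
opening: 0.0518
```

Run:
```python
from h import *
import pickle
p=get_image("wrist"); save(p,"w2.png",None,1.5); pickle.dump(p,open("w2.pkl","wb"))
for i in range(2):
  go([.4986,-.180,.183],101.4); 
  if i==0: q=get_image("side"); save(q,"s2.png",(190,150,300,260),6)
```

```text
t 3.07 pos [ 0.4976 -0.1794  0.2124] yaw 101.43 j [-27.1   3.3   2.2  89.1  -0.   51.5] open 0.0519 F [-0.2 -0.6  0.8]
shift [-0.8  0.9 29.4] turn 0.0005 Rz [-0.0039  0.0018 -1.    ]
t 3.12 pos [ 0.4986 -0.1797  0.2142] yaw 101.45 j [-27.1   3.3   2.3  89.1  -0.   51.5] open 0.052 F [ 0.3 -0.5 -0. ]
shift [-0.3 -0.  31.2] turn 0.0008 Rz [-1.e-03  4.e-04 -1.e+00]
```

View pics/w2.png

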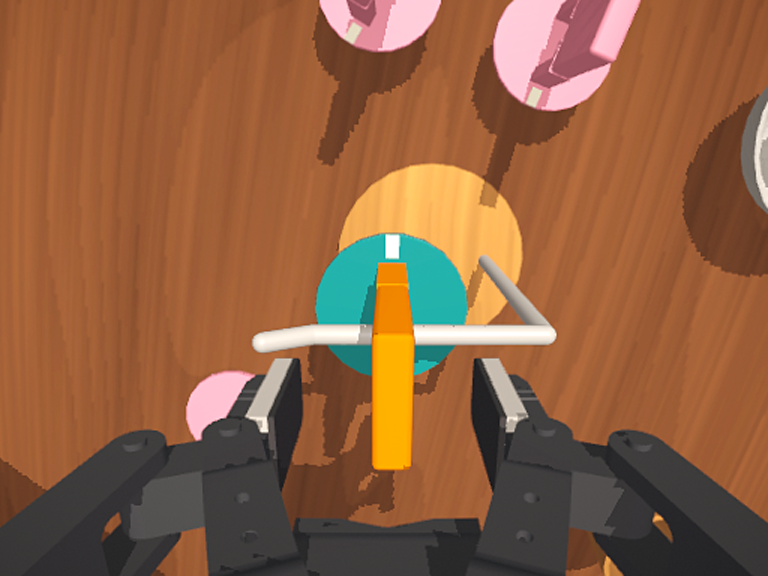

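View pics/s2.png

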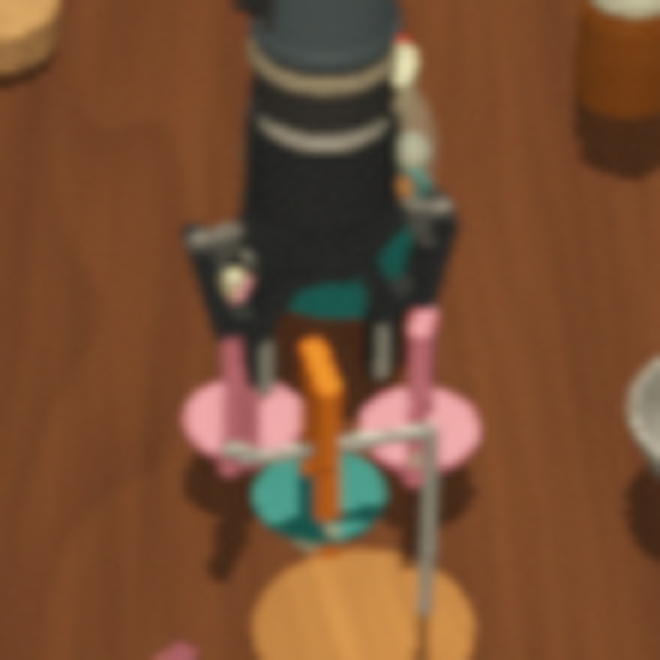

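>>> {"op": "apply_moves", "data": {
  "motion": [0,1.5,12,0,110,0,1.5,24,0,130,0,1.5,31,0,140,0,1.5,31,0,140,0,1.5,31,0,140]
}}

```text
t: 3.53
position: [0.5006, -0.1784, 0.1824]
ee_rot: [[-0.201, 0.98, -0.002], [0.98, 0.201, 0.001], [0.001, -0.001, -1.0]]
ft_force: [0.1, -0.1, 0.5]
opening: 0.0388
```

Run:
```python
from h import *
import pickle
p=get_image("wrist"); save(p,"w3.png",None,1.5)
go([.4986,-.180,.183],101.4);
```

```text
t 3.58 pos [ 0.5009 -0.1786  0.1832] yaw 101.58 j [-26.9   3.5  -1.   85.6  -0.   51.6] open 0.0388 F [ 0.3 -0.1 -0.5]
shift [-0.9 -2.6  0.2] turn 0.0031 Rz [-4.e-04  2.e-04 -1.e+00]
```

View pics/w3.png

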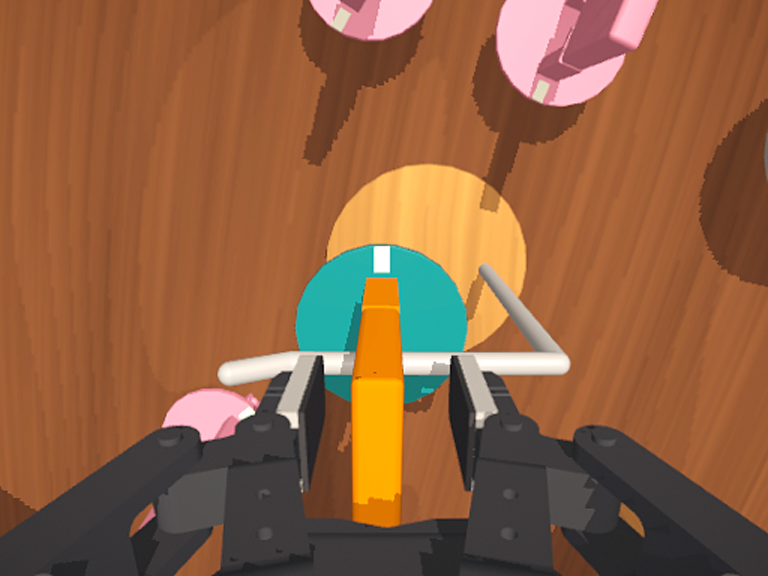

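>>> {"op": "apply_moves", "data": {
  "motion": [0,-1.5,0,0,190,0,-1.5,0,0,255,0,-1.5,0,0,255,0,-1.5,0,0,255,0,-1.5,0,0,255],
  "force": 70
}}

```text
t: 4.0
position: [0.4998, -0.1792, 0.1841]
ee_rot: [[-0.201, 0.98, 0.001], [0.98, 0.201, -0.001], [-0.001, 0.001, -1.0]]
ft_force: [-0.2, 0.1, 3.0]
opening: 0.0113
```

>>> {"op": "apply_moves", "data": {
  "motion": [0,0,0,0,255,0,0,0,0,255,0,0,0,0,255],
  "force": 90
}}

```text
t: 4.25
position: [0.4998, -0.1793, 0.1841]
ee_rot: [[-0.201, 0.98, 0.001], [0.98, 0.201, -0.001], [-0.001, 0.001, -1.0]]
ft_force: [-1.0, -1.8, 4.8]
opening: 0.0107
```

Run:
```python
from h import *
p=get_image("wrist"); save(p,"w4.png",None,1.5)
go([.4986,-.180,.183],101.4);
```

```text
t 4.3 pos [ 0.4998 -0.1793  0.1841] yaw 101.57 j [-27.    3.3  -1.1  85.6  -0.   51.5] open 0.0111 F [-0.2 -0.1  4.6]
shift [-0.5 -1.4  1.1] turn 0.0029 Rz [ 1.e-03 -8.e-04 -1.e+00]
```

View pics/w4.png

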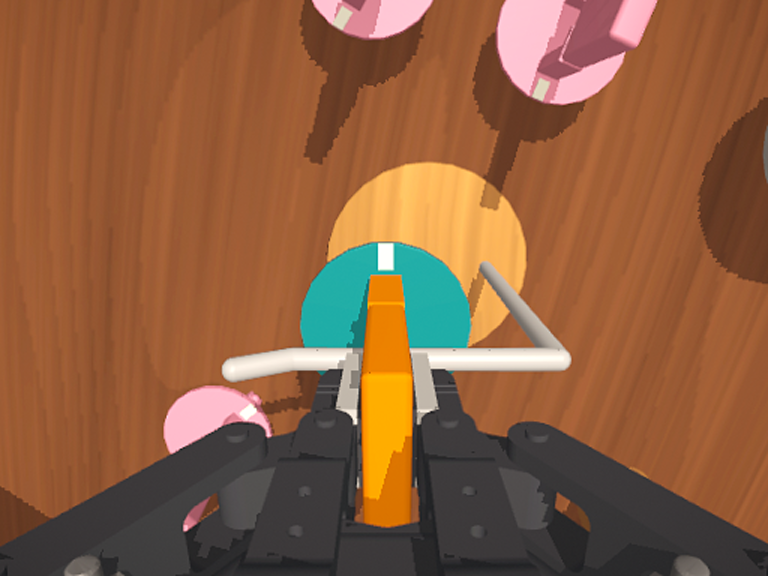

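>>> {"op": "apply_moves", "data": {
  "motion": [0,0,-6,0,255,0,0,-12,0,255,0,0,-19,0,255,0,0,-19,0,255,0,0,-19,0,255]
}}

```text
t: 4.72
position: [0.4999, -0.1791, 0.2027]
ee_rot: [[-0.201, 0.98, 0.001], [0.98, 0.201, -0.0], [-0.0, 0.001, -1.0]]
ft_force: [0.6, 0.2, -1.5]
opening: 0.0109
```

Run:
```python
from h import *
p=get_image("wrist"); save(p,"w5.png",None,1.5)
q=get_image("side"); save(q,"s5.png",(190,150,300,260),6)
q=get_image("scene"); save(q,"c5.png",(170,110,290,220),6)
go([.4986,-.180,.183],101.4);
```

```text
t 4.87 pos [ 0.4994 -0.1789  0.2018] yaw 101.58 j [-27.    3.3   0.9  87.7   0.   51.5] open 0.011 F [-0.6  0.7 -1.5]
shift [-1.  -1.  18.8] turn 0.0031 Rz [-7.e-04  4.e-04 -1.e+00]
```

View pics/w5.png

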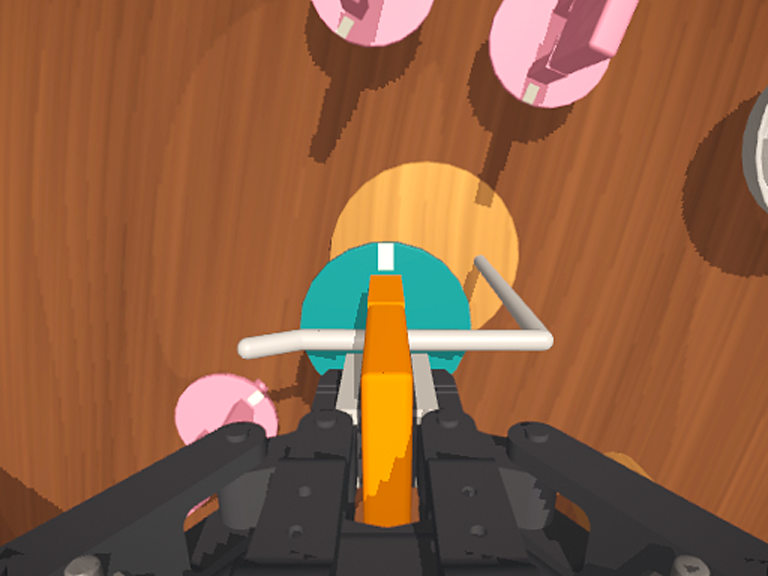

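View pics/s5.png

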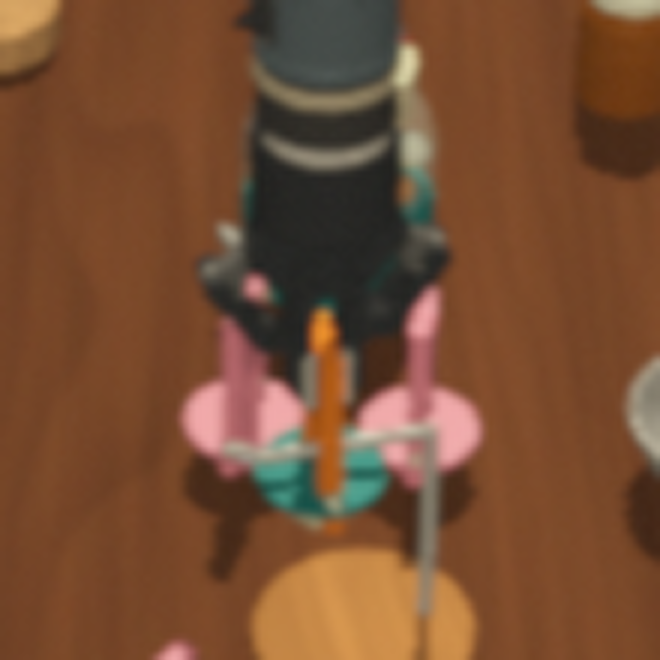

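View pics/c5.png

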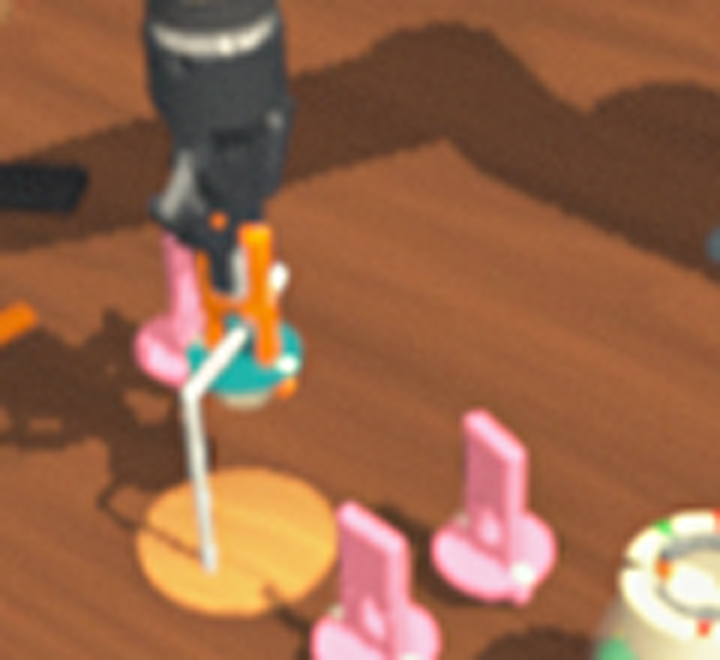

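>>> {"op": "apply_moves", "data": {
  "motion": [0,-20,0,0,255,0,-40,0,0,255,0,-60,0,0,255,0,-80,0,0,255,0,-95,0,0,255]
}}

```text
t: 5.28
position: [0.4049, -0.198, 0.2018]
ee_rot: [[-0.2, 0.98, -0.001], [0.98, 0.2, 0.0], [0.001, -0.001, -1.0]]
ft_force: [-0.2, -0.8, -2.9]
opening: 0.011
```

>>> {"op": "apply_moves", "data": {
  "motion": [0,0,-30,0,255,0,0,-60,0,255,0,0,-90,0,255,0,0,-90,0,255]
}}

```text
t: 5.62
position: [0.408, -0.1992, 0.2984]
ee_rot: [[-0.2, 0.98, 0.008], [0.98, 0.2, -0.006], [-0.007, 0.007, -1.0]]
ft_force: [0.6, 0.0, -0.4]
opening: 0.0113
```

Run:
```python
from h import *
p=get_image("wrist"); save(p,"w6.png",None,1.5)
q=get_image("side"); save(q,"s6.png",(170,120,310,260),5)
go([.523,.156,.292],114.2);
```

```text
t 5.72 pos [ 0.4071 -0.1985  0.2936] yaw 101.57 j [-34.5  -7.2   1.3  98.2   0.   43.9] open 0.0112 F [ 0.5  0.  -1.9]
shift [324.1 184.6   1.3] turn -0.2204 Rz [ 0.0027 -0.0018 -1.    ]
```

View pics/w6.png

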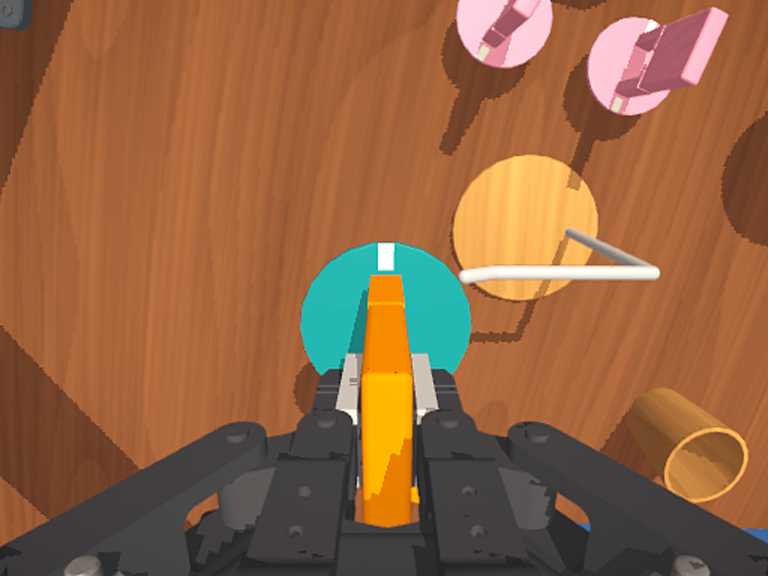

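View pics/s6.png

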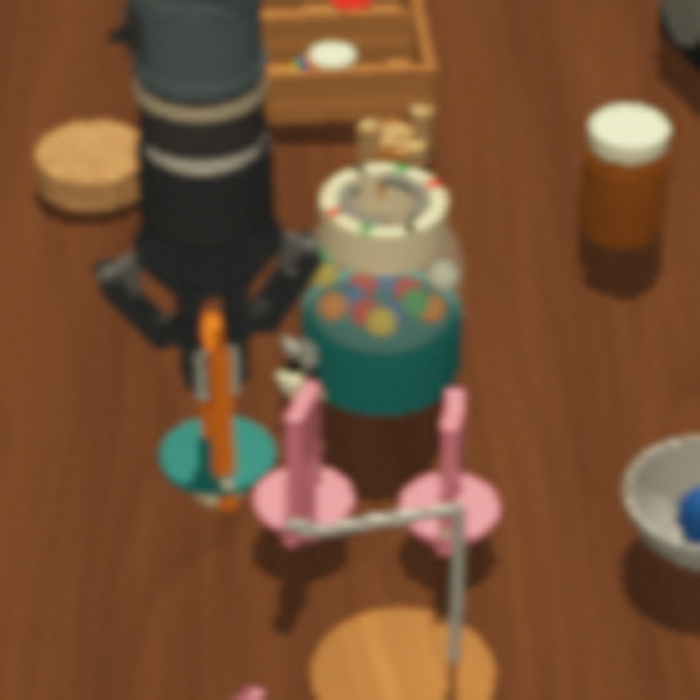

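Run:
```python
from h import *
go([.552,.09,.300],114.2);
```

```text
t 5.72 pos [ 0.4071 -0.1985  0.2936] yaw 101.57 j [-34.5  -7.2   1.3  98.2   0.   43.9] open 0.0112 F [ 0.5  0.  -1.9]
shift [253.6 199.8  -6.5] turn -0.2204 Rz [ 0.0027 -0.0018 -1.    ]
```

>>> {"op": "apply_moves", "data": {
  "motion": [20,16,-7,-0.04,255,46,36,-7,-0.08,255,72,57,-7,-0.12,255,98,77,-7,-0.16,255,124,98,-7,-0.2,255]
}}

```text
t: 6.13
position: [0.4773, -0.0554, 0.2971]
ee_rot: [[-0.393, 0.92, -0.003], [0.92, 0.393, 0.001], [0.002, -0.003, -1.0]]
ft_force: [1.0, -0.6, -1.6]
opening: 0.011
```

>>> {"op": "apply_moves", "data": {
  "motion": [26,20,0,-0.02,255,52,40,0,-0.02,255,78,60,0,-0.02,255,100,77,0,-0.02,255,110,86,0,-0.02,255]
}}

```text
t: 6.55
position: [0.5132, 0.0813, 0.2967]
ee_rot: [[-0.413, 0.911, -0.004], [0.911, 0.413, 0.002], [0.003, -0.003, -1.0]]
ft_force: [-0.4, -0.9, -1.9]
opening: 0.0111
```

>>> {"op": "apply_moves", "data": {
  "motion": [10,10,0,0,255,10,10,0,0,255,10,10,0,0,255,10,10,0,0,255]
}}

```text
t: 6.88
position: [0.5183, 0.0904, 0.2983]
ee_rot: [[-0.409, 0.912, -0.002], [0.912, 0.409, -0.001], [0.0, -0.002, -1.0]]
ft_force: [0.2, 0.3, -1.4]
opening: 0.0108
```

Run:
```python
from h import *
import pickle
p=get_image("wrist"); s=telemetry.state(); save(p,"w7.png",None,1.5)
q=get_image("scene"); save(q,"c7.png",(170,60,330,210),5)
pickle.dump((p,s,q),open("w7.pkl","wb"))
go([.523,.156,.292],114.2,s); go([.523,.156,.292],114.2)
```

```text
t 6.93 pos [0.5184 0.0902 0.2986] yaw 114.12 j [ 2.6  4.1 12.9 98.9 -0.  68.5] open 0.0109 F [ 0.2 -0.5 -1.8]
shift [58.2 31.1  6.6] turn -0.0015 Rz [-1.5e-03 -7.0e-04 -1.0e+00]
t 6.98 pos [0.5184 0.0901 0.2989] yaw 114.1 j [ 2.6  4.1 12.9 98.9 -0.  68.5] open 0.0111 F [-0.6 -0.4 -1. ]
shift [58.3 31.1  6.9] turn -0.0018 Rz [-9.e-04 -5.e-04 -1.e+00]
```

View pics/w7.png

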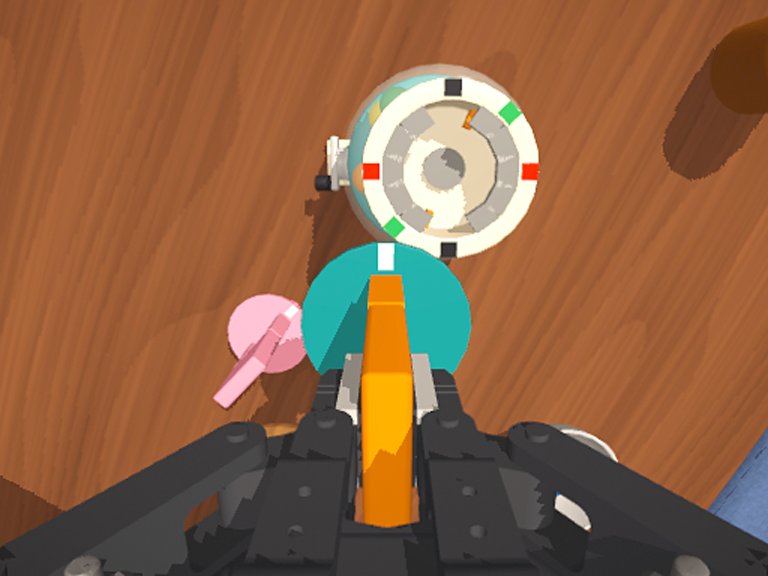

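View pics/c7.png

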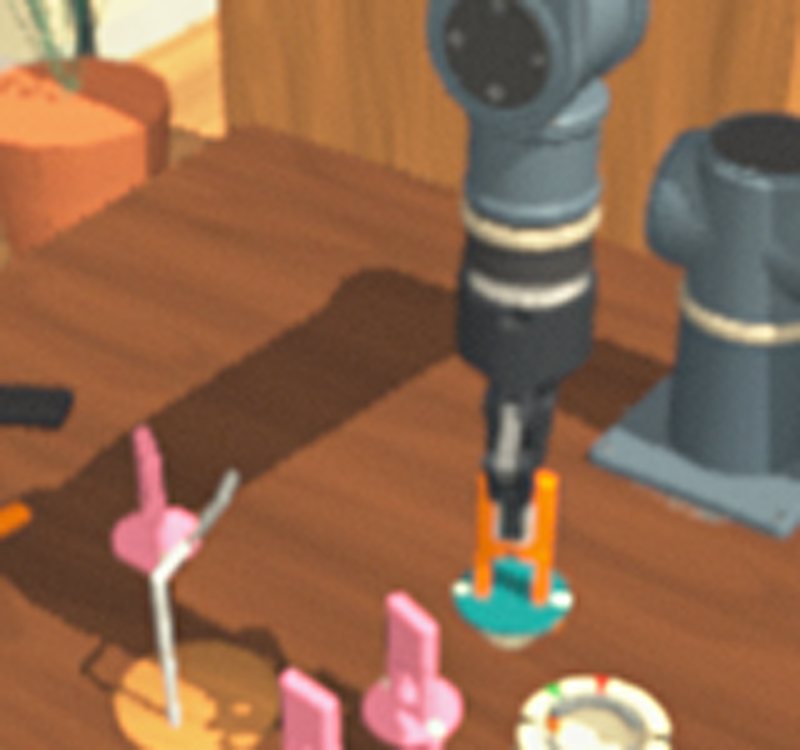

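```bash
cat > meas.py <<'E'
from h import *
from scipy.optimize import least_squares
def marks(p,z=.160):
    h=cv2.cvtColor(p["img"],cv2.COLOR_RGB2HSV).astype(int); H,S,V=h[...,0],h[...,1],h[...,2]
    M={"red":((H<5)|(H>175))&(S>200)&(V>180),"green":(H>45)&(H<75)&(S>120)&(V>120),"black":(V<70)}
    out={}
    for k,m in M.items():
        n,l,st,c=cv2.connectedComponentsWithStats(m.astype(np.uint8))
        out[k]=[(c[i].round(1),st[i,4],onz(p,c[i],z)[:2]) for i in range(1,n) if 20<st[i,4]<250]
    return out
def flange(p,s):
    """fit flange top circle: returns centre in tool frame (mm), normal tilt"""
    h=cv2.cvtColor(p["img"],cv2.COLOR_RGB2HSV).astype(int); H,S,V=h[...,0],h[...,1],h[...,2]
    m=((H>82)&(H<95)&(S>150)&(V>60)).astype(np.uint8); m[:155]=0
    n,l,st,c=cv2.connectedComponentsWithStats(m); i=1+np.argmax(st[1:,4]); mm=(l==i).astype(np.uint8)
    c=max(cv2.findContours(mm,0,1)[0],key=cv2.contourArea)[:,0,:].astype(float)
    return c
E
python3 - <<'E'
from meas import *
import pickle
p,s,q=pickle.load(open("w7.pkl","rb"))
m=marks(p)
for k,v in m.items():
    for a in v: print(k,a[0],a[1],a[2].round(4))
c=flange(p,s); print(c.min(0),c.max(0),len(c))
hull=cv2.convexHull(c.astype(np.float32))[:,0]; print(hull.round().tolist())
E
```

```text
red [249.4 111.5] 22 [0.4875 0.1426]
green [339.5  74.7] 115 [0.5383 0.1956]
green [262.4 151.2] 102 [0.5094 0.1186]
black [301.9  56.7] 33 [0.5069 0.1953]
black [215.  121.8] 88 [0.4663 0.1246]
black [298.5 166. ] 90 [0.5407 0.1197]
black [294.1 250.9] 120 [0.5702 0.051 ]
black [296.3 259. ] 41 [0.5754 0.0448]
[201. 161.] [313. 249.] 458
[[263.0, 161.0], [267.0, 162.0], [274.0, 164.0], [280.0, 166.0], [282.0, 167.0], [294.0, 174.0], [298.0, 178.0], [303.0, 184.0], [305.0, 187.0], [307.0, 191.0], [311.0, 200.0], [312.0, 203.0], [313.0, 213.0], [313.0, 219.0], [311.0, 229.0], [310.0, 233.0], [303.0, 246.0], [301.0, 248.0], [214.0, 249.0], [210.0, 245.0], [207.0, 240.0], [205.0, 236.0], [203.0, 231.0], [202.0, 226.0], [201.0, 219.0], [201.0, 213.0], [202.0, 201.0], [205.0, 194.0], [209.0, 186.0], [213.0, 181.0], [221.0, 173.0], [232.0, 166.0], [235.0, 165.0], [242.0, 163.0], [246.0, 162.0], [260.0, 161.0]]
```

```bash
cat >> meas.py <<'E'
def t2p(p,s,T):
    R=np.array(s["ee_rot"]); return w2p(p,(R@np.atleast_2d(T).T).T+np.array(s["position"]))
def fitfl(p,s,free_tilt=True):
    c=flange(p,s); hull=cv2.convexHull(c.astype(np.float32))[:,0]+0.0
    pts=np.array([a for a in c if a[1]<244 and not(246<a[0]<268)])
    # keep only points near hull
    d=np.array([abs(cv2.pointPolygonTest(hull,(float(a[0]),float(a[1])),True)) for a in pts]); pts=pts[d<1]
    th=np.linspace(0,2*np.pi,361)
    def model(v):
        x,y,z,ax,ay=v
        P=np.c_[.035*np.cos(th),.035*np.sin(th),np.zeros_like(th)]
        R,_=cv2.Rodrigues(np.array([ax,ay,0.])); return t2p(p,s,P@R.T+[x,y,z])
    def res(v):
        m=model(v).astype(np.float32)
        r=[cv2.pointPolygonTest(m,(float(a[0]),float(a[1])),True)-.5 for a in pts]
        return np.r_[r,np.array(v[3:])*(20 if free_tilt else 1e4)]
    o=least_squares(res,[0,0,.07,0,0],diff_step=1e-3,x_scale=[.01,.01,.01,.05,.05])
    return o.x,np.sqrt((o.fun[:-2]**2).mean()),len(pts)
E
python3 - <<'E'
from meas import *
import pickle
p,s,q=pickle.load(open("w7.pkl","rb"))
for ft in(True,False):
    x,r,n=fitfl(p,s,ft); print((x[:3]*1000).round(2),np.degrees(x[3:]).round(2),r.round(3),n)
im=p["img"].astype(int); r,g,b=im[...,0],im[...,1],im[...,2]
box=np.zeros(r.shape,bool); box[40:175,235:365]=1
M={"red":(r>180)&(g<110)&(b<110),"green":(g>r+50)&(g>b+50),"black":(r<110)&(g<110)&(b<110)&(abs(r-b)<25)}
R=np.array(s["ee_rot"])
for k,m in M.items():
    n,l,st,c=cv2.connectedComponentsWithStats((m&box).astype(np.uint8))
    I=[i for i in range(1,n) if st[i,4]>60]
    X=[onz(p,c[i],.160) for i in I]; print(k,[(c[i].round(1).tolist(),int(st[i,4])) for i in I])
    if len(X)==2:
        d=X[0]-X[1]; mid=(X[0]+X[1])/2; print(mid.round(4),"len",np.linalg.norm(d).round(4),"yaw",np.degrees(np.arctan2(d[1],d[0])).round(2)%180,"tool",(R.T@(mid-s["position"])*1000).round(1))
E
```

```text
[-0.7  -0.58 69.96] [-0.01 -1.72] 0.385 189
[-0.57 -0.57 69.72] [ 0. -0.] 0.403 189
red [([247.0, 113.7], 115), ([353.3, 113.9], 127)]
[0.524  0.1573 0.16  ] len 0.0824 yaw 24.370000000000005 tool [ 58.9  32.8 138.6]
green [([339.6, 74.8], 132), ([262.3, 151.2], 118)]
[0.5239 0.1571 0.16  ] len 0.0823 yaw 69.32 tool [ 58.8  32.6 138.6]
black [([301.7, 57.9], 119), ([298.5, 166.4], 97)]
[0.524  0.1569 0.16  ] len 0.0823 yaw 114.15 tool [ 58.6  32.6 138.6]
```

>>> {"op": "apply_moves", "data": {
  "motion": [15,8.5,0,0,255,35,20,0,0,255,50,28,0,0,255,59.4,33.3,0,0,255,59.4,33.3,0,0,255],
  "force": 100
}}

```text
t: 7.4
position: [0.5248, 0.16, 0.2992]
ee_rot: [[-0.411, 0.912, -0.0], [0.912, 0.411, 0.001], [0.001, 0.0, -1.0]]
ft_force: [-0.2, -0.0, -1.7]
opening: 0.011
```

>>> {"op": "apply_moves", "data": {
  "motion": [0,0,10,0,255,0,0,20,0,255,0,0,29,0,255,0,0,29,0,255,0,0,29,0,255]
}}

```text
t: 7.82
position: [0.5244, 0.1581, 0.2696]
ee_rot: [[-0.409, 0.913, -0.002], [0.913, 0.409, -0.001], [0.0, -0.002, -1.0]]
ft_force: [0.5, 0.1, -1.8]
opening: 0.011
```

Run:
```python
from meas import *
import pickle
p=get_image("wrist"); s=telemetry.state(); save(p,"w8.png",None,1.5)
q=get_image("scene"); save(q,"c8.png",(220,110,340,240),5)
q2=get_image("side"); save(q2,"s8.png",(190,80,300,220),5)
pickle.dump((p,s,q,q2),open("w8.pkl","wb"))
go([.524,.1571,.27],114.2,s); go([.524,.1571,.27],114.2)
x,r,n=fitfl(p,s); print((x[:3]*1000).round(2),np.degrees(x[3:]).round(2),r,n)
```

```text
t 7.87 pos [0.5247 0.1583 0.2703] yaw 114.13 j [ 9.8  6.7 12.4 95.7 -0.  75.7] open 0.0111 F [-0.3  1.5 -1. ]
shift [-0.8 -1.1  0.3] turn -0.0012 Rz [-4.e-04 -3.e-04 -1.e+00]
t 7.97 pos [0.5251 0.1587 0.2711] yaw 114.15 j [ 9.8  6.6 12.4 95.7 -0.  75.7] open 0.0106 F [-0.3 -0.3 -2.6]
shift [-1.  -1.6  1.1] turn -0.0008 Rz [ 1.2e-03  1.0e-04 -1.0e+00]
[-1.29 -1.03 70.78] [ 1.25 -2.93] 0.36698596292044133 184
```

View pics/w8.png

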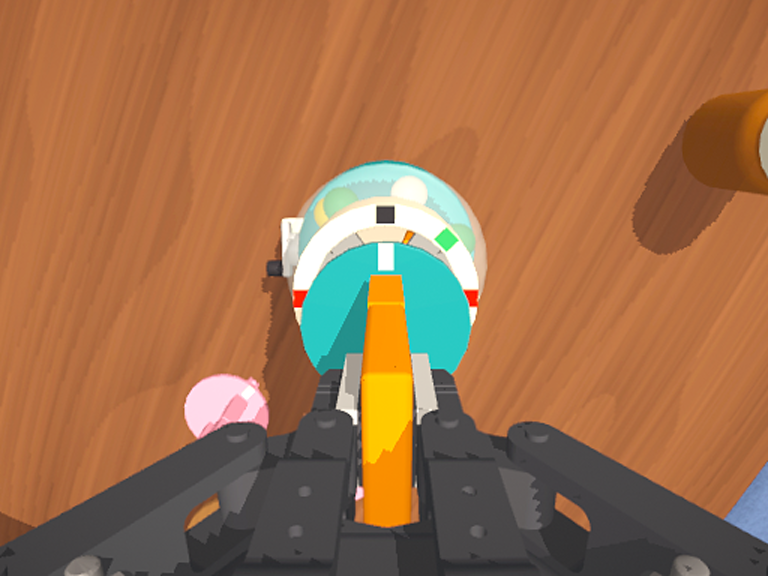

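View pics/c8.png

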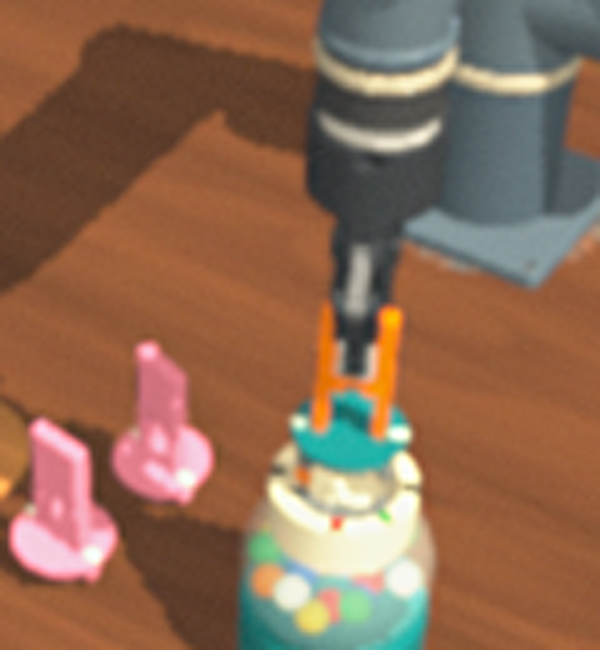

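View pics/s8.png

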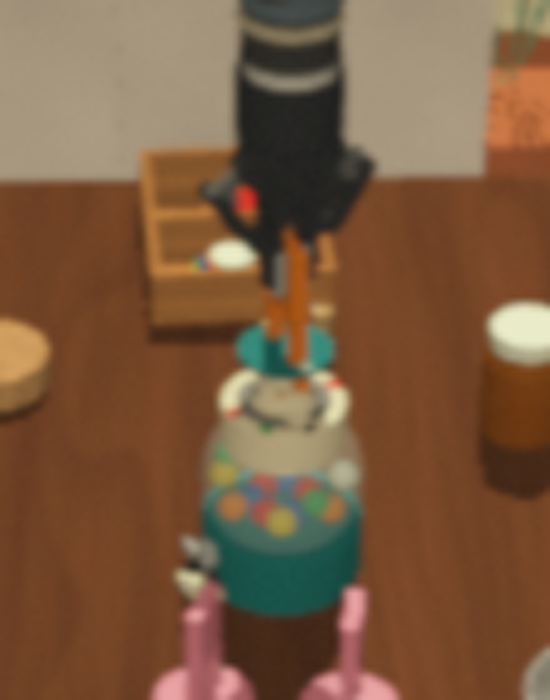

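Run:
```python
from meas import *
import pickle
p,s,q,q2=pickle.load(open("w8.pkl","rb"))
im=p["img"].astype(int); r,g,b=im[...,0],im[...,1],im[...,2]
m=(r<90)&(g<90)&(b<90)&(abs(r-b)<25); m[:130]=0;m[155:]=0;m[:,240:][:,40:]=0
n,l,st,c=cv2.connectedComponentsWithStats(m.astype(np.uint8))
R=np.array(s["ee_rot"])
for i in range(1,n):
  if st[i,4]>60:
    X=onz(p,c[i],.16); print(c[i],st[i,4],(R.T@(X-s["position"])*1000).round(1))
x=fitfl(p,s,False); print(x[0]*1000)
```

```text
[256.5 143. ] 132 [ 39.6  -1.4 110.3]
[-1.09353055e+00 -1.11848528e+00  7.03884256e+01  5.09725020e-03
  1.59754485e-30]
```

>>> {"op": "apply_moves", "data": {
  "motion": [-0.3,-0.3,5,0,255,-0.3,-0.3,10,0,255,-0.3,-0.3,15,0,255,-0.3,-0.3,20,0,255,-0.3,-0.3,20,0,255]
}}

```text
t: 8.38
position: [0.5239, 0.1585, 0.2484]
ee_rot: [[-0.41, 0.912, -0.003], [0.912, 0.41, -0.001], [0.001, -0.003, -1.0]]
ft_force: [-0.1, -0.7, -2.1]
opening: 0.0111
```

>>> {"op": "apply_moves", "data": {
  "motion": [0,0,4,0,255,0,0,8,0,255,0,0,12,0,255,0,0,12,0,255]
}}

```text
t: 8.72
position: [0.5242, 0.1585, 0.2371]
ee_rot: [[-0.41, 0.912, -0.002], [0.912, 0.41, -0.0], [0.0, -0.002, -1.0]]
ft_force: [-0.3, 0.3, -2.3]
opening: 0.0105
```

Run:
```python
from meas import *
p=get_image("wrist"); s=telemetry.state(); save(p,"w9.png",None,1.5)
go([.524,.1585,.235],114.2,s)
x,r,n=fitfl(p,s); print((x[:3]*1000).round(2),np.degrees(x[3:]).round(2),r,n)
go([.524,.1585,.235],114.2)
```

```text
t 8.77 pos [0.5243 0.1586 0.2376] yaw 114.18 j [ 9.8  6.1  8.  92.   0.  75.6] open 0.0109 F [ 0.2 -0.1 -2. ]
shift [ 0.1 -0.3  2.6] turn -0.0004 Rz [-1.3e-03 -2.0e-04 -1.0e+00]
[-1.29 -0.7  71.44] [ 0.2  -2.06] 0.35035577974289533 188
t 8.77 pos [0.5243 0.1586 0.2376] yaw 114.18 j [ 9.8  6.1  8.  92.   0.  75.6] open 0.0109 F [ 0.2 -0.1 -2. ]
shift [ 0.1 -0.3  2.6] turn -0.0004 Rz [-1.3e-03 -2.0e-04 -1.0e+00]
```

View pics/w9.png

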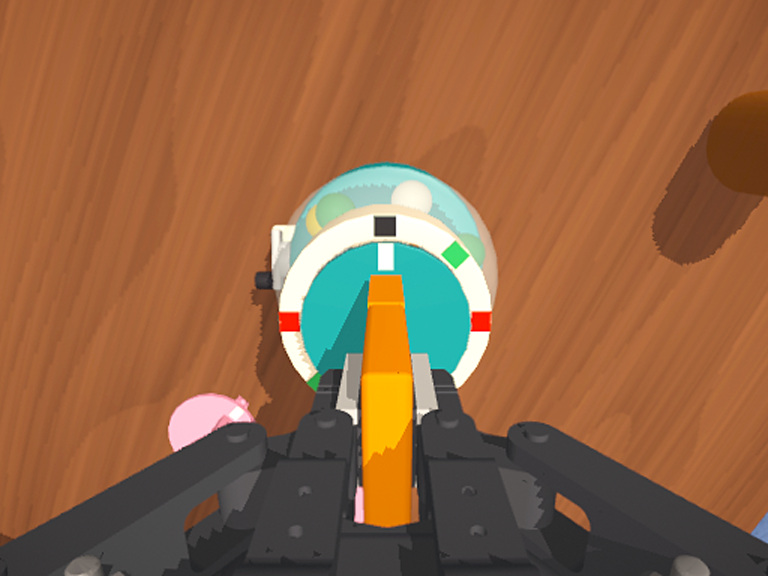

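>>> {"op": "apply_moves", "data": {
  "motion": [0,0,1,0,255,0,0,2,0,255,0,0,2,0,255]
}}

```text
t: 9.02
position: [0.5247, 0.1586, 0.2363]
ee_rot: [[-0.41, 0.912, 0.0], [0.912, 0.41, 0.0], [-0.0, 0.0, -1.0]]
ft_force: [0.2, -0.8, -3.0]
opening: 0.0104
```

>>> {"op": "apply_moves", "data": {
  "motion": [0,0,1,0,255,0,0,1,0,255]
}}

```text
t: 9.18
position: [0.5247, 0.1586, 0.2353]
ee_rot: [[-0.41, 0.912, 0.0], [0.912, 0.41, -0.0], [-0.0, 0.0, -1.0]]
ft_force: [-0.4, 0.0, -1.1]
opening: 0.0109
```

>>> {"op": "apply_moves", "data": {
  "motion": [0,0,1,0,255,0,0,1,0,255]
}}

```text
t: 9.35
position: [0.5246, 0.1586, 0.2342]
ee_rot: [[-0.41, 0.912, -0.0], [0.912, 0.41, -0.0], [0.0, -0.0, -1.0]]
ft_force: [0.5, -0.6, -1.8]
opening: 0.0108
```

>>> {"op": "apply_moves", "data": {
  "motion": [0,0,0.7,0,255,0,0,0.7,0,255]
}}

```text
t: 9.52
position: [0.5246, 0.1586, 0.2335]
ee_rot: [[-0.41, 0.912, -0.0], [0.912, 0.41, -0.0], [0.0, -0.0, -1.0]]
ft_force: [0.3, 0.5, -1.1]
opening: 0.0109
```

>>> {"op": "apply_moves", "data": {
  "motion": [0,0,0.7,0,255,0,0,0.7,0,255]
}}

```text
t: 9.68
position: [0.5246, 0.1586, 0.2328]
ee_rot: [[-0.41, 0.912, -0.0], [0.912, 0.41, -0.0], [0.0, -0.0, -1.0]]
ft_force: [-0.8, 0.8, -0.9]
opening: 0.0108
```

>>> {"op": "apply_moves", "data": {
  "motion": [0,0,0.7,0,255,0,0,0.7,0,255]
}}

```text
t: 9.85
position: [0.5246, 0.1586, 0.2321]
ee_rot: [[-0.41, 0.912, -0.0], [0.912, 0.41, -0.0], [0.0, -0.0, -1.0]]
ft_force: [0.3, -0.8, -2.7]
opening: 0.011
```

>>> {"op": "apply_moves", "data": {
  "motion": [0,0,0.7,0,255,0,0,0.7,0,255]
}}

```text
t: 10.02
position: [0.5247, 0.1586, 0.2315]
ee_rot: [[-0.41, 0.912, 0.0], [0.912, 0.41, 0.0], [-0.0, 0.0, -1.0]]
ft_force: [0.1, 0.1, -1.5]
opening: 0.011
```

Run:
```python
from meas import *
p=get_image("scene"); save(p,"c10.png",(250,130,330,230),8)
q=get_image("side"); save(q,"s10.png",(215,110,275,190),9)
go([.524,.1585,.235],114.2)
```

```text
t 10.12 pos [0.5247 0.1586 0.2315] yaw 114.18 j [ 9.8  6.   7.2 91.2 -0.  75.6] open 0.011 F [-0.7 -0.  -2.6]
shift [ 0.2 -0.7 -3.5] turn -0.0004 Rz [ 0. -0. -1.]
```

View pics/c10.png

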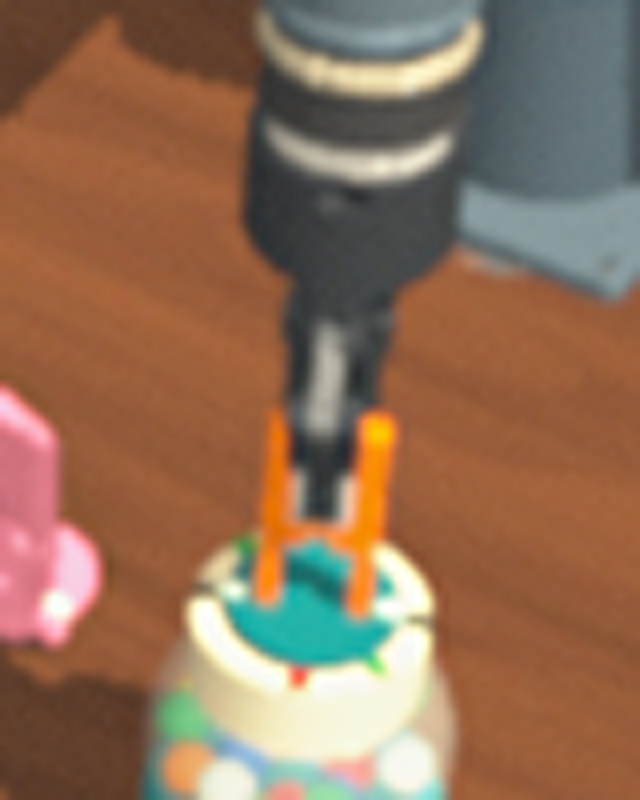

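View pics/s10.png

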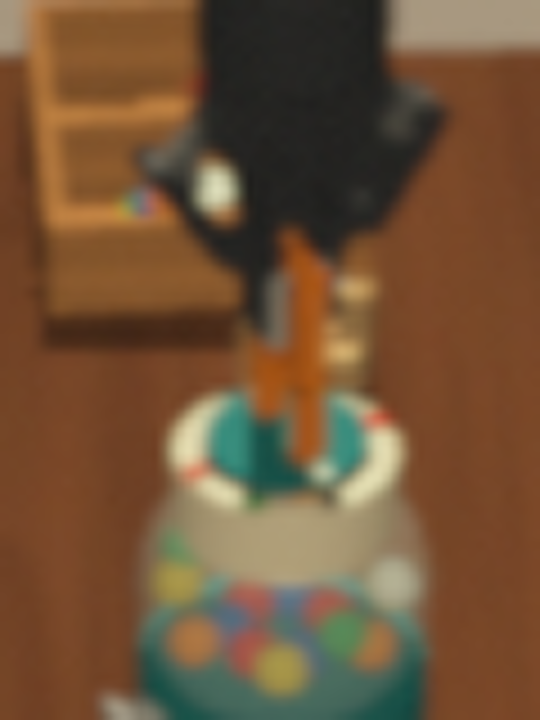

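>>> {"op": "apply_moves", "data": {
  "motion": [0,0,1,0,255,0,0,1,0,255]
}}

```text
t: 10.28
position: [0.5246, 0.1586, 0.2314]
ee_rot: [[-0.41, 0.912, 0.001], [0.912, 0.41, 0.0], [-0.0, 0.001, -1.0]]
ft_force: [-2.3, -1.6, 2.5]
opening: 0.0109
```

>>> {"op": "apply_moves", "data": {
  "motion": [0,0,1,0,255,0,0,1,0,255]
}}

```text
t: 10.45
position: [0.5246, 0.1586, 0.2314]
ee_rot: [[-0.41, 0.912, 0.002], [0.912, 0.41, 0.0], [-0.001, 0.002, -1.0]]
ft_force: [-3.2, -0.8, 5.2]
opening: 0.011
```

Run:
```python
from meas import *
import pickle
p=get_image("wrist"); s=telemetry.state(); save(p,"w11.png",None,1.5); pickle.dump((p,s),open("w11.pkl","wb"))
c=flange(p,s); print(c.min(0),c.max(0))
im=p["img"].astype(int); r,g,b=im[...,0],im[...,1],im[...,2]
m=(r>180)&(g<110)&(b<110); m[:130]=0;m[260:]=0
n,l,st,ce=cv2.connectedComponentsWithStats(m.astype(np.uint8)); print([(ce[i].round(1),st[i,4]) for i in range(1,n) if st[i,4]>40])
print(s["ft_force"],s["wrist_torque"])
```

```text
[201. 162.] [313. 249.]
[(array([336. , 195.5]), np.int32(42)), (array([503.8, 212.8]), np.int32(41)), (array([243.6, 226. ]), np.int32(61)), (array([189.5, 217. ]), np.int32(180)), (array([321. , 216.9]), np.int32(176))]
[-2.9386394  -0.92470696  5.57737437] [-0.13720156  0.56901148 -0.00511831]
```

View pics/w11.png

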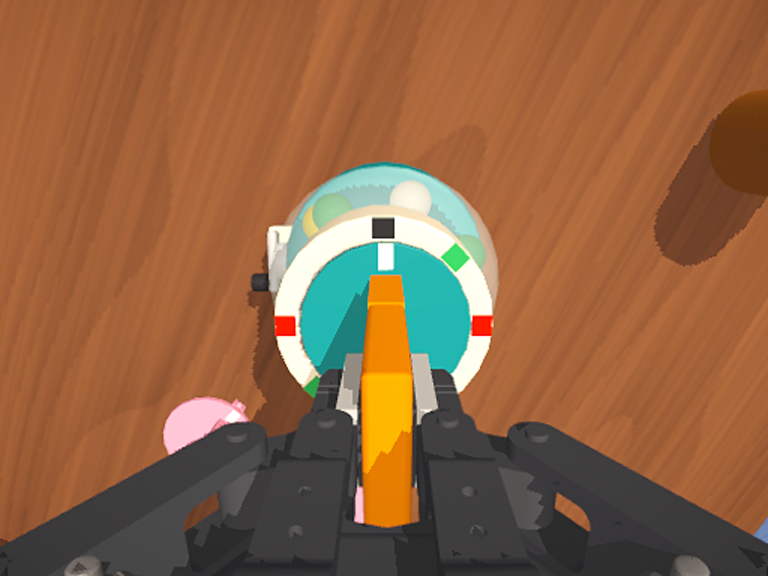

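>>> {"op": "apply_moves", "data": {
  "motion": [0,-1,0,0,255,0,-1,0,0,255]
}}

```text
t: 10.67
position: [0.5244, 0.1585, 0.2313]
ee_rot: [[-0.41, 0.912, 0.003], [0.912, 0.41, 0.001], [-0.0, 0.003, -1.0]]
ft_force: [-1.6, -0.1, 6.8]
opening: 0.011
```

>>> {"op": "apply_moves", "data": {
  "motion": [0,0,0,0.06,255,0,0,0,0.12,255,0,0,0,0.18,255,0,0,0,0.24,255,0,0,0,0.24,255],
  "force": 110
}}

```text
t: 11.08
position: [0.5247, 0.1586, 0.2313]
ee_rot: [[-0.179, 0.984, 0.004], [0.984, 0.179, 0.001], [0.0, 0.004, -1.0]]
ft_force: [-0.5, 0.8, 6.0]
opening: 0.0112
```

Run:
```python
from meas import *
p=get_image("wrist"); s=telemetry.state(); save(p,"w12.png",None,1.5)
go([.524,.1585,.235],114.2-45,s); print(s["wrist_torque"])
```

```text
t 11.13 pos [0.5247 0.1586 0.2313] yaw 100.41 j [ 9.8  5.8  6.9 90.9  0.  89.4] open 0.0107 F [-0.5  0.6  5.3]
shift [ 0.  -0.7 -3.7] turn 0.5448 Rz [ 0.0037  0.0011 -1.    ]
[ 0.11829193  0.00607586 -0.01702151]
```

View pics/w12.png

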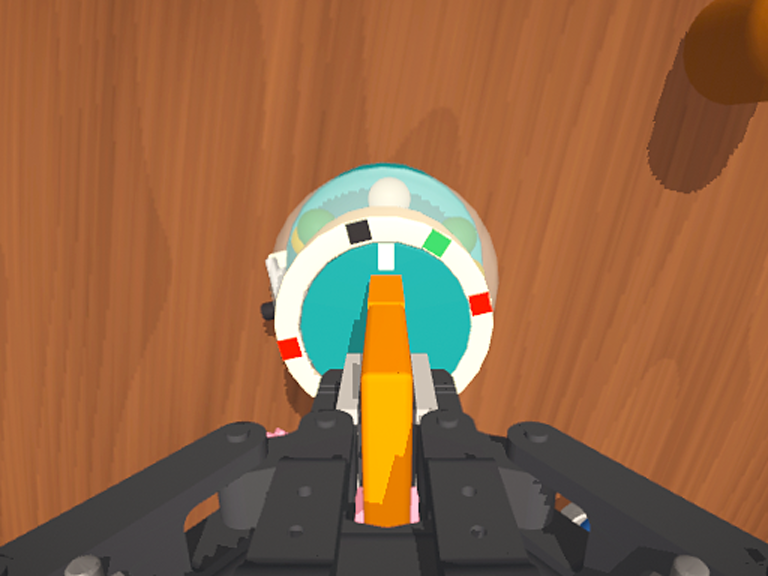

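>>> {"op": "apply_moves", "data": {
  "motion": [0,0,0,0.07,255,0,0,0,0.14,255,0,0,0,0.21,255,0,0,0,0.28,255,0,0,0,0.28,255]
}}

```text
t: 11.55
position: [0.5244, 0.1586, 0.2313]
ee_rot: [[0.1, 0.995, 0.003], [0.995, -0.1, 0.001], [0.001, 0.003, -1.0]]
ft_force: [-1.3, 1.3, 6.0]
opening: 0.0107
```

>>> {"op": "apply_moves", "data": {
  "motion": [0,0,0,0.07,255,0,0,0,0.14,255,0,0,0,0.2,255,0,0,0,0.24,255,0,0,0,0.24,255]
}}

```text
t: 11.97
position: [0.5248, 0.1585, 0.2313]
ee_rot: [[0.332, 0.943, 0.004], [0.943, -0.332, 0.001], [0.002, 0.004, -1.0]]
ft_force: [-0.2, 1.4, 5.8]
opening: 0.0109
```

```bash
cat > ang.py <<'E'
from meas import *
import sys
p=get_image("wrist"); s=telemetry.state(); save(p,sys.argv[1]+".png",None,1.5); save(p,sys.argv[1]+"c.png",(170,120,345,265),4)
go([.524,.1585,.235],69.15,s); print("torque",s["wrist_torque"])
im=p["img"].astype(int); r,g,b=im[...,0],im[...,1],im[...,2]
yy,xx=np.mgrid[:384,:512]; near=(np.hypot(xx-256,yy-215)<85)&(yy<240)
def cc(m,a=50):
    n,l,st,c=cv2.connectedComponentsWithStats((m&near).astype(np.uint8)); return [(c[i],st[i,4]) for i in range(1,n) if st[i,4]>a]
G=cc((g>r+50)&(g>b+50)&(g>150)&(b<150)); Rd=cc((r>180)&(g<110)&(b<110)); B=cc((r<90)&(g<90)&(b<90)&(abs(r-b)<25))
for k,v in(("G",G),("R",Rd),("B",B)): print(k,[(c.round(1).tolist(),int(n)) for c,n in v])
Y=lambda v:np.degrees(np.arctan2(v[1],v[0]))
C=np.array([.524,.157])
for c,n in G: 
    X=onz(p,c,.16); print("green yaw about neck",Y(X[:2]-C).round(2),X.round(4))
W=cc((r>200)&(g>200)&(b>200)&(abs(xx-257)<14)&(yy<185)&(yy>155),40)
for c,n in W: X=onz(p,c,.165); print("white",c.round(1),n,"yaw about neck",Y(X[:2]-C).round(2),X.round(4))
E
python3 ang.py w13
```

```text
t 12.02 pos [0.5248 0.1585 0.2313] yaw 70.64 j [  9.8   5.8   6.9  90.9   0.  119.2] open 0.011 F [-0.5 -0.6  6.2]
shift [-0.3 -0.7 -3.7] turn 0.026 Rz [ 3.9e-03  8.0e-04 -1.0e+00]
torque [0.014696   0.05040235 0.01781482]
G [([258.1, 152.9], 195)]
R [([306.0, 173.7], 180)]
B [([209.7, 171.7], 171)]
green yaw about neck 69.76 [0.538 0.195 0.16 ]
white [256.4 158.6] 80 yaw about neck 71.25 [0.5362 0.193  0.165 ]
white [256.7 170.8] 178 yaw about neck 71.01 [0.534 0.186 0.165]
```

View pics/w13c.png

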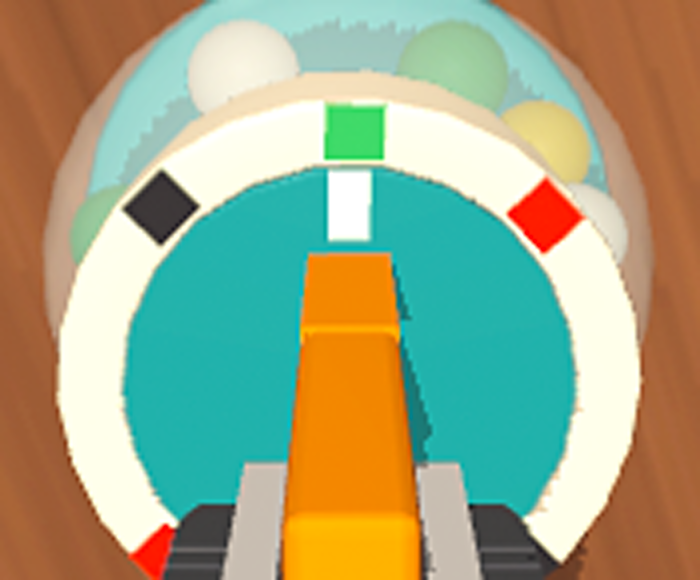

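>>> {"op": "apply_moves", "data": {
  "motion": [0,0,0,0.026,255,0,0,0,0.026,255,0,0,0,0.026,255]
}}

```text
t: 12.27
position: [0.5249, 0.1585, 0.2313]
ee_rot: [[0.356, 0.935, 0.004], [0.935, -0.356, 0.001], [0.002, 0.004, -1.0]]
ft_force: [0.2, 0.7, 6.5]
opening: 0.0108
```

```bash
python3 ang.py w14
python3 - <<'E'
from h import *
T=[]
for i in range(6):
    p=get_image("side" if i%2 else "scene"); T.append(telemetry.state()["wrist_torque"])
print(np.array(T).round(3)); s=telemetry.state(); print(s["joint_torque"],s["joint_pos"])
q=get_image("scene"); save(q,"c14.png",(250,130,330,230),8)
q=get_image("side"); save(q,"s14.png",(215,110,275,190),9)
E
```

```text
t 12.32 pos [0.5248 0.1585 0.2313] yaw 69.16 j [  9.8   5.8   7.   90.9   0.  120.6] open 0.0111 F [-0.4  0.   6.3]
shift [-0.3 -0.8 -3.7] turn 0.0003 Rz [ 4.1e-03  7.0e-04 -1.0e+00]
torque [-0.04198764  0.07501727  0.08207487]
G [([257.0, 152.8], 200)]
R [([304.5, 172.5], 184)]
B [([208.7, 172.7], 171)]
green yaw about neck 69.23 [0.5384 0.1949 0.16  ]
white [257.7 158.6] 77 yaw about neck 68.67 [0.5378 0.1923 0.165 ]
white [256.5 171. ] 170 yaw about neck 69.85 [0.5345 0.1857 0.165 ]
[[ 0.018 -0.026  0.024]
 [-0.062  0.025  0.073]
 [-0.013  0.044  0.048]
 [ 0.002  0.031  0.033]
 [-0.021  0.045  0.049]
 [-0.059  0.041  0.037]]
[ -0.41070828 -32.93934703  29.33763564  -0.08114989  -0.04943644
   0.0515197 ] [9.79458440e+00 5.78218008e+00 6.95134890e+00 9.09322775e+01
 5.20646480e-03 1.20629949e+02]
```

View pics/w14c.png

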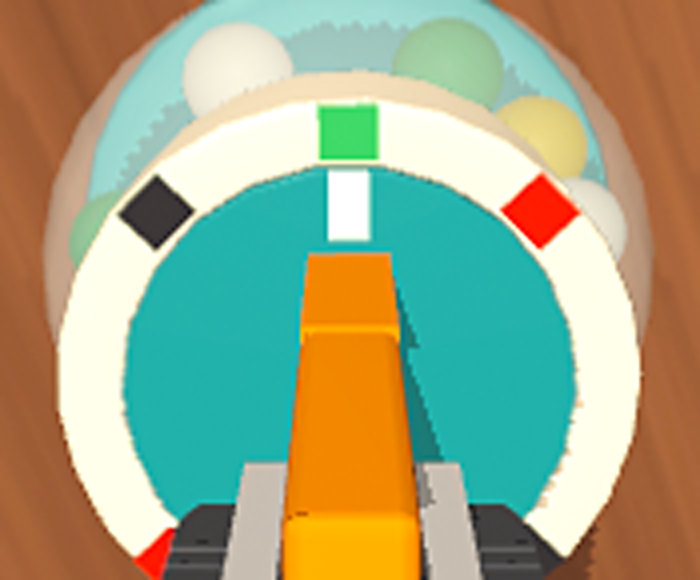

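View pics/c14.png

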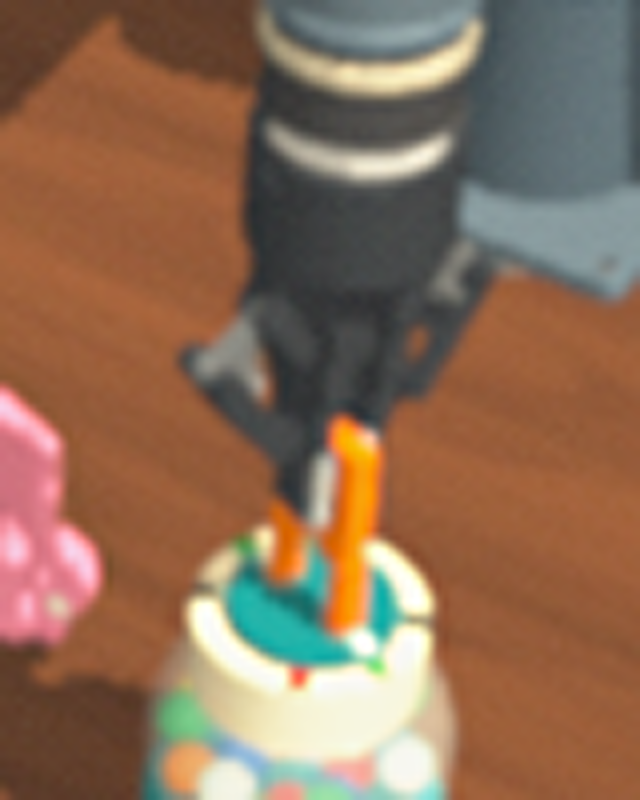

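View pics/s14.png

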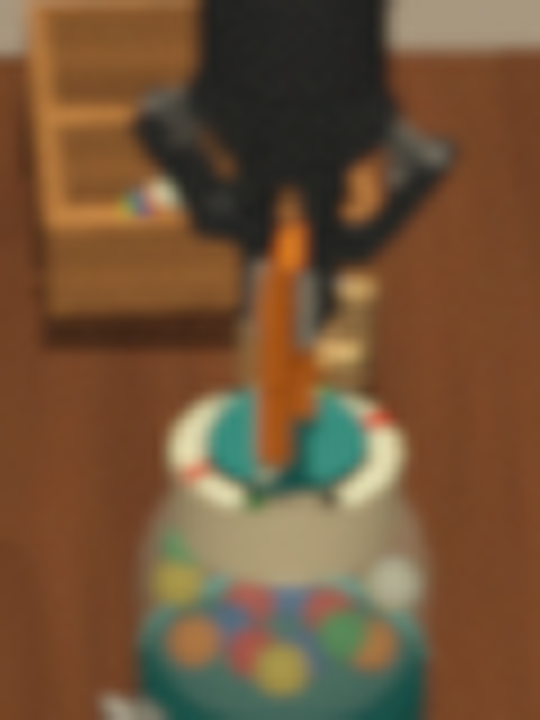

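Run:
```python
from h import *
import pickle
p=get_image("scene"); save(p,"c15.png",None,1.5)
P=pickle.load(open("p0.pkl","rb")); d=np.abs(p["img"].astype(int)-P["scene"]["img"]).max(2)
cv2.imwrite("pics/d15.png",cv2.resize(((d>40)*255).astype(np.uint8),None,fx=1.5,fy=1.5))
s=telemetry.state(); print(s["t"],s["position"],s["ft_force"])
```

```text
12.7667 [0.52484295 0.15851002 0.23130198] [ 0.23087012 -0.19445545  5.4173457 ]
```

View pics/d15.png

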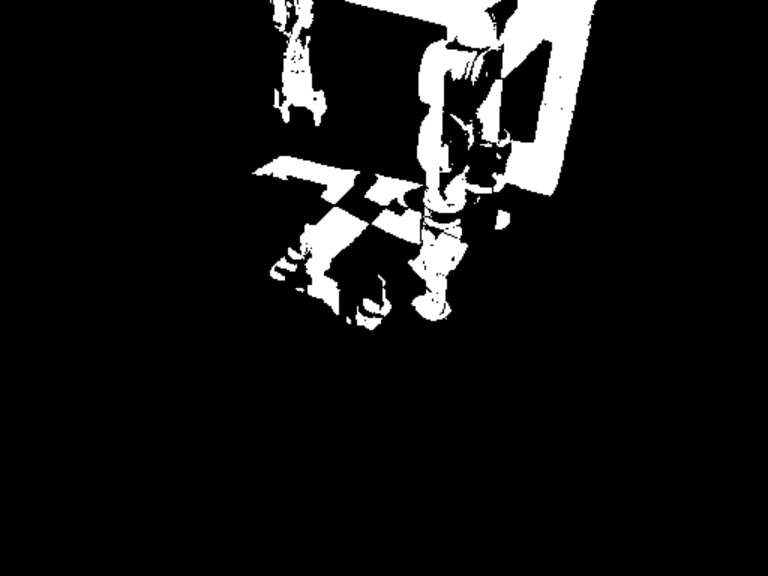

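View pics/c15.png

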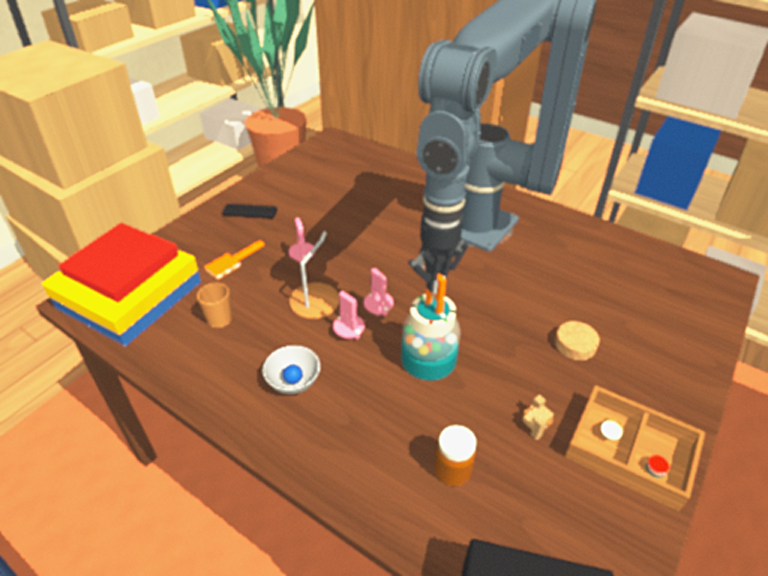

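Only the arm, the lid and shadows differ from the first picture; the bystanders and pink look-alikes are where they were. Handing in.

```bash
python3 -c "
from h import *
print(ticket.job_done())"
```

```text
the job is handed in; nothing more can be done
None
```

The lid is in the collar, twisted clockwise to the green mark, and the arm is still gripping it there with about 110 N. I handed the job in at about 12.8 s of the 43 s; it reported no verdict.

I gripped the orange and teal lid by its paddle, raised it 19 mm and slid it 95 mm off the hook's free end. I lowered it into the collar with the lugs in line with the black marks until it met a hard stop. Then I twisted it 45° clockwise, short of the click.

**Last checks**
- **Angle:** the white pointer sits on the green mark in the wrist picture, both in the same pixel column. The tool is at yaw 69.16°, against 69.2° measured for the mark.
- **Holding:** the side forces are near zero, with a steady downward press of about 6 N.
- **Other things on the table:** comparing the first and last scene pictures shows only the arm, the lid and shadows changed.

**Where readings disagreed**
- **Seating height:** the hard stop came about 3 to 4 mm lower on the tool than my grip estimate predicted. The pictures and the stop both show the flange seated, so I took the lid to have been gripped slightly high.
- **Gate:** I could not read it directly. The measured torque opposing the twist averaged about 0.045 N m and was noisy. That is less than the roughly 0.1 N m the spring should give, perhaps because friction takes up the rest.

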